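Stand specimen coupons on edge in a keyed rack

TASK

Rack the metal coupons: take the T-handled square key from its stand, push its tip fully into the recess of the knob and turn the knob anticlockwise until the keeper bar has swung clear of the rack against its stop; then stand every coupon from the mat upright on its short thin edge (54 mm by 15 mm) in the rack, one per slot, any slots, down on the slot floor. When all are in, turn the knob clockwise with the key, fully in, until the bar lies along the row above them against its other stop, and put the key back fully home in its stand. Turn the keeper only with the key, never by hand, and leave the beaker, jar and mouse alone.

Things in the scene. Friction and masses are not known exactly. Their poses are not given: they have to be found in the camera images.
- coupon1: flat rectangular bright aluminium coupon (metal specimen plate), 70 x 54 x 15 mm, 0.15 kg, all alike; origin at its centre, x along the 70 mm length, y along the 54 mm width, z through the 15 mm thickness. Two to four are present (None = absent). It starts lying flat on the dark mat.
- coupon2: flat rectangular bright aluminium coupon (metal specimen plate), 70 x 54 x 15 mm, 0.15 kg, all alike; origin at its centre, x along the 70 mm length, y along the 54 mm width, z through the 15 mm thickness. Two to four are present (None = absent). It starts lying flat on the dark mat.
- coupon3: flat rectangular bright aluminium coupon (metal specimen plate), 70 x 54 x 15 mm, 0.15 kg, all alike; origin at its centre, x along the 70 mm length, y along the 54 mm width, z through the 15 mm thickness. Two to four are present (None = absent). It starts lying flat on the dark mat.
- coupon4: flat rectangular bright aluminium coupon (metal specimen plate), 70 x 54 x 15 mm, 0.15 kg, all alike; origin at its centre, x along the 70 mm length, y along the 54 mm width, z through the 15 mm thickness. Two to four are present (None = absent). It starts lying flat on the dark mat.
- mat: thin dark rubber mat fixed to the bench, 280 x 300 x 3 mm, the coupons lie on it; origin at the centre of its underside.
- rack_floor (a point): centre of the fixed rack, on its floor 8 mm above the bench; z up, y along the row towards the knob. Grey base 70 (x) by 310 mm (y -185 to 125). Five white ribs at y = 80, 40, 0, -40, -80 mm, 34 mm long in x, 21.5 mm thick, flanks vertical to 24 mm above the floor, then a roof taper to a ridge at 35 mm. Rails 4 mm thick at x = -33 and 33 mm, 18 mm above the floor. Knob on a 40 x 34 mm pillar at y = 100 mm.
- slot1 (a point): centre of slot 1 on its floor, at y = 60 mm in the rack (slot 1 is next to the knob); axes as the rack's. Slot 18.5 mm wide in y, closed in x by the low rails, 62 mm apart. A standing coupon has its 54 mm width along x, overhanging the ribs 10 mm each side, its centre 35 mm above this point; it may lean up to 8 degrees.
- slot2 (a point): centre of slot 2 on its floor, at y = 20 mm in the rack (slot 1 is next to the knob); axes as the rack's. Slot 18.5 mm wide in y, closed in x by the low rails, 62 mm apart. A standing coupon has its 54 mm width along x, overhanging the ribs 10 mm each side, its centre 35 mm above this point; it may lean up to 8 degrees.
- slot3 (a point): centre of slot 3 on its floor, at y = -20 mm in the rack (slot 1 is next to the knob); axes as the rack's. Slot 18.5 mm wide in y, closed in x by the low rails, 62 mm apart. A standing coupon has its 54 mm width along x, overhanging the ribs 10 mm each side, its centre 35 mm above this point; it may lean up to 8 degrees.
- slot4 (a point): centre of slot 4 on its floor, at y = -60 mm in the rack (slot 1 is next to the knob); axes as the rack's. Slot 18.5 mm wide in y, closed in x by the low rails, 62 mm apart. A standing coupon has its 54 mm width along x, overhanging the ribs 10 mm each side, its centre 35 mm above this point; it may lean up to 8 degrees.
- recess (a point): centre of the mouth of the square recess in the top of the knob, 118 mm above the bench. Knob: 44 x 44 x 26 mm steel block on a 60 mm disc, on the keeper's vertical axis. Recess 18 x 18 mm, 26 mm deep, straight down, mouth chamfered 2 mm. z up, x outwards along the keeper bar; recess sides parallel to x and y; turns with the bar.
- keeper (a joint): angle of the keeper (knob with flat steel bar, 22 x 8 mm, reaching 210 mm from the axis, underside 84 mm above the bench, 6 mm over standing coupons). Grows clockwise seen from above: 0 = open stop, bar along the rack's +x, away from the robot; 1.571 = shut stop, bar along the row above the slots. Starts at 1.15 to 1.5; friction 0.12 N m; stays where left.
- key: steel T key, 0.25 kg, upright in its stand; origin at the centre of the cross handle, 88 mm above the tip end; z up. Black handle 84 (x) x 14 (y) x 20 mm (z); shank 12 mm in diameter; collar 34 mm in diameter, underside 24 mm above the tip end; below it a square tip 16 x 16 mm, sides parallel to x and y, tapering to 12 mm over the last 5 mm.
- key_tip (a point): centre of the end face of the key's square tip, 88 mm below the centre of its handle. Pushed fully in, at the knob and in the stand, the collar rests on the top face and the tip end lies 24 mm below the mouth.
- stand_hole (a point): centre of the mouth of the hole in the key's stand, a grey block 70 x 70 x 40 mm fixed to the bench; square hole 20 x 20 mm, 30 mm deep, its sides parallel to the block's, x and y along the sides, mouth chamfered 2 mm, 40 mm above the bench.
- beaker: bystander: empty clear plastic beaker, 72 mm in diameter, 90 mm high; origin at its underside.
- jar: bystander: small amber glass jar with black lid, 56 mm in diameter, 75 mm high; origin at its underside.
- mouse: bystander: black computer mouse, 100 x 58 x 30 mm; origin at its underside.
There are look-alikes about, which are no part of the job. What is shaped like the coupon2 but yellow is not meant. Leave any pink look-alike of the key alone.

How it is judged:
By the outcome, as a careful person would: the job done as asked, in the order asked, and still so for the second after the job is handed in, with the robot touching nothing.
Of coupon1, coupon2, coupon3, coupon4 only 2 to 4 are there at a start; the rules pass over those that are not, and their reading is None.
At some moment in a run one of coupon1, coupon2, coupon3, coupon4 may be knocked a few centimetres aside while the robot is not near it.
It also fails if it takes over 210 s, if anything falls off the work surface, if the arm or the gripper's body presses on something with over 40 N, if the wrist force passes 120 N, or if a joint passes its speed limit or range.

ROBOT

A 7-joint arm with a two-finger parallel gripper is mounted at the origin on the work surface. World frame = base frame: x ahead of the robot, y to its left, z up, the work surface at z = 0. Lengths are in m, angles in rad, forces in N, time in s.
With the tool pointing down it reaches from about 0.4 to 0.85 m from the base axis. Payload 10.4 kg.
Tool frame: the origin (TCP) lies midway between the tips of the shut fingers; the grasp point (between the pads) lies 19 mm behind it; x points along the fingers, z is the direction in which the jaws open and shut, and the axes are right-handed (so a half turn about x gives the same grasp; the last joint's range is limited). The gripper opens to 85 mm and grips with 20 to 120 N. Pads are 22 mm wide; open, the fingers measure 114 mm over their backs; the gripper's body (76 mm by 85 mm) begins 54 mm behind the grasp point. The pads swing forward as they close: fully open they stand 13 mm farther back than shut.
Start: joints at [1.163, 0.332, -0.065, 1.46, 0.022, 1.35, -0.088], TCP at [0.235, -0.579, 0.21] pointing down, gripper open.
Joint ranges: [-2.6, 2.6], [-0.5, 2.12], [-1.47, 1.34], [0.16, 2.42], [-1.27, 4.41], [0.06, 2.06], [-2.6, 2.6]. Speed limits (rad/s): [2.22, 2.22, 2.79, 2.79, 3.14, 3.14, 3.14].

INTERFACE

Orientations are given as a rotation vector (axis times angle).
In Python, from cell import robot gives the robot as it stands.
- The arm moves only by the shell command python3 -m jog 'ROWS'. ROWS is text: rows parted by semicolons, each of 5 numbers parted by spaces: the opening, from 0 (shut) to 1 (fully open), then the shift along the tool's x, y, z in units of 0.025 m (1.0 is 0.025 m), then the turn about the tool's x in units of 4 degrees (1.0 is 4 degrees). In form: gripper x y z roll; .... A call has 1 to 12 rows; each row shifts and turns the commanded pose from where the row before left it, along the tool's axes as they then stand; what a row does not reach is not made up. A row lasts 1/12 s, in which the tool goes at most 41.7 mm and 7.16 degrees, less where a joint would pass 70% of its speed; a pose out of reach is approached as far as the arm can. A call with a number of a shift or a turn outside -1 to 1 is refused whole. A call with a gripper value outside its range is refused whole. The fingers move at their own pace and stop on an object; the grip force is fixed at half the most. Time passes only in rows, so rows that do not move let the fingers close. It gives the time, the measured TCP pose, the force and the opening at its end, in the units of the state.
- robot.get_obs(): the state, without advancing time (a new reading comes with each control period).
- robot.snapshot(name): name is "side" or "top"; returns the picture (420x560x3 uint8, blue, green, red); there is no depth.
- robot.camera_info(name): a dict with "vfov" (degrees; the focal length in pixels is half the picture's height over the tangent of half this angle, whatever the lens; pixels are square), "cx", "cy" (the principal point, pixels), "rvec" (rotation vector, rad) and "tvec" (3), from world to camera coordinates, as OpenCV has them. Camera axes: x right, y down, z forward; pixel columns grow to the right and rows downward; lengths in m; the calibration is good to about 2 mm. A picture is of the moment at which its call begins. camera_info takes no time and is no camera call.
- robot.finish_job(): hands the job in, once; it reports no verdict.
The state is a dict: "time_s": time; "qpos": joint angles; "qd": joint speeds; "effort": joint torques, N m; "eef_pos": TCP position; "tcp_rot": TCP orientation; "ft_force": force on the tool from outside, world axes, zero at the start; "torque": the same for the moment, N m; "grip_width": finger opening in m.
Only numpy, scipy, OpenCV 4.12 (cv2) and the standard library are available. Lean on these libraries where they do the work, as an engineer would, in place of code of your own. Each camera call takes 0.05 s, during which the arm holds its last target. There are 200 camera calls.

## Working session

There is one attempt and no reset: what is moved stays moved. The work goes in short steps, Python scripts to look and compute and a shell command to move; the robot and the scene stay as the last step left them, time stands still between calls to the robot, and variables do not carry over. Pictures are saved under pics/ and viewed, about 12 in all and at most 16, crops included, and the job is handed in when it is done.

```bash
ls; mkdir -p pics
python3 - <<'E'
from cell import robot
import cv2
for n in("top","side"):
    im=robot.snapshot(n); cv2.imwrite(f"pics/{n}0.png",im); print(robot.camera_info(n))
print(robot.get_obs())
E
```

```text
pics
{'vfov': 54.81188132004259, 'cx': 274.37131708474874, 'cy': 209.56192566261004, 'rvec': array([ 2.17562062, -2.21979262,  0.02490817]), 'tvec': array([-0.08341134,  0.50712163,  0.96160101])}
{'vfov': 44.14146412008849, 'cx': 274.69675582806974, 'cy': 212.46643939631485, 'rvec': array([ 0.86891828, -2.54758535,  1.04576683]), 'tvec': array([0.33844365, 0.35662377, 1.29028446])}
{'time_s': 0.1, 'qpos': array([ 1.16337031,  0.33282803, -0.0647041 ,  1.46083638,  0.02161413,
        1.34987306, -0.08852697]), 'qd': array([ 0.00073784, -0.00167074,  0.00102067, -0.00105979, -0.0007986 ,
        0.00039043, -0.00174381]), 'effort': array([ 1.32406076e-03, -6.26746273e+01,  4.90608369e-02, -3.92429888e+01,
        1.63742312e-02,  6.84522092e-03, -7.02641188e-06]), 'eef_pos': array([ 0.23448905, -0.57897197,  0.20879343]), 'tcp_rot': array([ 0.92190072,  1.36812948, -0.92084269]), 'ft_force': array([0.36455247, 0.38457642, 1.22074818]), 'torque': array([ 0.04609522,  0.05048102, -0.00266891]), 'grip_width': 0.08561765631284776}
```

View pics/top0.png

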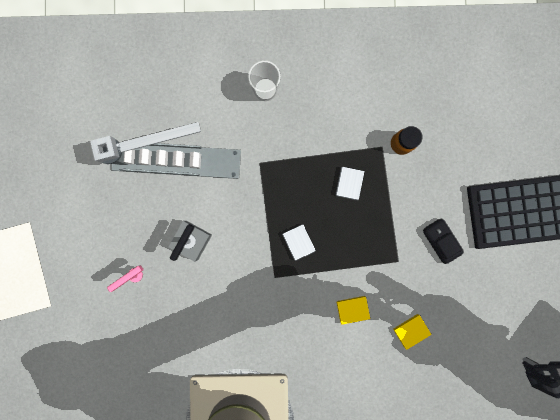

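View pics/side0.png

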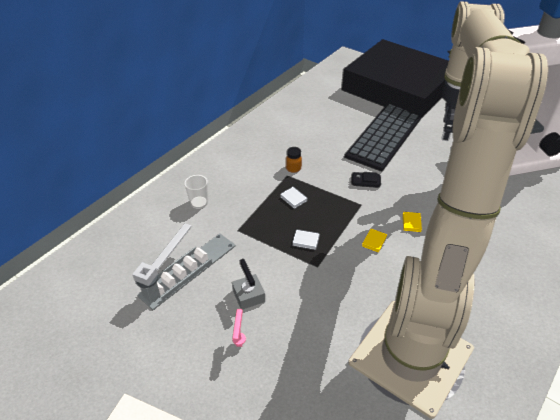

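```bash
cat > h.py <<'E'
import numpy as np, cv2
from cell import robot
from scipy.spatial.transform import Rotation as Ro
C={n:robot.camera_info(n) for n in("top","side")}
def KRt(n):
    c=C[n]; f=210/np.tan(np.radians(c["vfov"])/2)
    K=np.array([[f,0,c["cx"]],[0,f,c["cy"]],[0,0,1]]); return K,cv2.Rodrigues(c["rvec"])[0],c["tvec"]
def plane(n,uv,z):
    K,R,t=KRt(n); d=R.T@np.linalg.solve(K,[uv[0],uv[1],1]); o=-R.T@t
    return (o+d*(z-o[2])/d[2])[:2]
def proj(n,p):
    K,R,t=KRt(n); q=K@(R@np.array(p)+t); return q[:2]/q[2]
def tri(uvt,uvs):
    A=[];b=[]
    for n,uv in(("top",uvt),("side",uvs)):
        K,R,t=KRt(n); d=R.T@np.linalg.solve(K,[*uv,1]); d/=np.linalg.norm(d); P=np.eye(3)-np.outer(d,d); A.append(P); b.append(P@(-R.T@t))
    return np.linalg.solve(A[0]+A[1],b[0]+b[1])
def tool():
    o=robot.get_obs(); R=Ro.from_rotvec(o["tcp_rot"]).as_matrix(); return o,R
def need(dx,dy,dz,dyaw=0):
    "world shift -> units along tool x y z; yaw (deg, ccw from above) -> roll units"
    o,R=tool(); return np.round(R.T@np.array([dx,dy,dz])/.025,2), round(-dyaw/4,2)
def crop(n,u0,u1,v0,v1,s,name,im=None):
    im=robot.snapshot(n) if im is None else im
    cv2.imwrite(f"pics/{name}.png",cv2.resize(im[v0:v1,u0:u1],None,fx=s,fy=s,interpolation=cv2.INTER_CUBIC)); return im
E
python3 - <<'E'
from h import *
im=cv2.imread("pics/top0.png")
s=cv2.imread("pics/side0.png")
a=cv2.resize(im[115:275,60:250],None,fx=4,fy=4,interpolation=cv2.INTER_CUBIC)[:600]
cv2.imwrite("pics/c1.png",a[:, :760])
b=cv2.resize(s[215:335,120:280],None,fx=4.5,fy=4.5,interpolation=cv2.INTER_CUBIC); cv2.imwrite("pics/c2.png",b)
m=(im.min(2)>170).astype(np.uint8); m[:,:262]=0;m[:,400:]=0;m[:140]=0;m[280:]=0
for c in cv2.findContours(m,0,2)[0]:
    if cv2.contourArea(c)<100: continue
    r=cv2.minAreaRect(c); bx=np.array([plane("top",p,.018) for p in cv2.boxPoints(r)])
    e=[bx[1]-bx[0],bx[2]-bx[1]]; l=[np.linalg.norm(x) for x in e]; k=int(np.argmax(l))
    print("coupon",r,bx.mean(0),l,"long yaw",np.degrees(np.arctan2(e[k][1],e[k][0])))
o,R=tool(); print(R.round(4))
E
```

```text
coupon ((298.7911376953125, 241.86138916015625), (29.063512802124023, 22.184574127197266), 64.53665161132812) [ 0.42754099 -0.14984713] [np.float64(0.05247977501806511), np.float64(0.06846326863917342)] long yaw -155.79222506672923
coupon ((266.5, 231.0), (9.0, 74.0), 0.0) [ 0.4548972  -0.07406811] [np.float64(0.1749577648737677), np.float64(0.021376452556522242)] long yaw -1.0781851955523551
coupon ((350.13458251953125, 182.826904296875), (22.16111946105957, 28.632951736450195), 11.309932708740234) [ 0.56479528 -0.27453126] [np.float64(0.06816267018246881), np.float64(0.05242981245403113)] long yaw -12.702718458707817
coupon ((348.5, 216.0), (126.0, 101.0), 90.0) [ 0.48702436 -0.26844336] [np.float64(0.23951381710732522), np.float64(0.2974252716340419)] long yaw 178.25055002010933
coupon ((314.5, 150.5), (21.0, 105.0), 90.0) [ 0.64369916 -0.19177723] [np.float64(0.24980728310240619), np.float64(0.050178242934243944)] long yaw -91.28865602882107
[[-5.000e-04  9.269e-01  3.754e-01]
 [ 1.100e-03  3.754e-01 -9.269e-01]
 [-1.000e+00 -1.000e-04 -1.200e-03]]
```

View pics/c1.png

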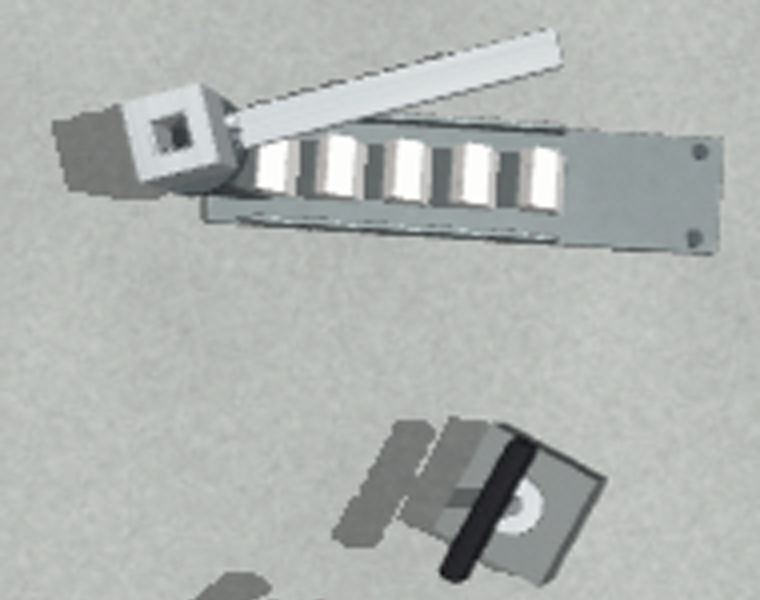

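View pics/c2.png

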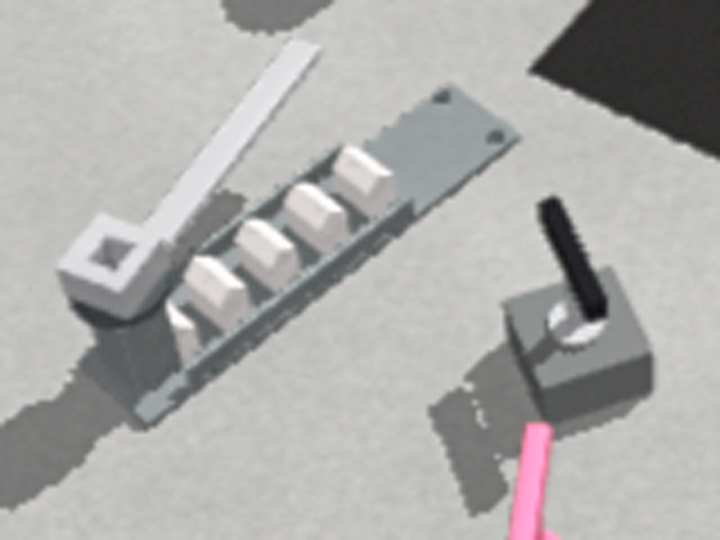

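Run:
```python
from h import *
im=cv2.imread("pics/top0.png")
pc=lambda c:((c[0]+.5)/4-.5+60,(c[1]+.5)/4-.5+115)
m=(im.max(2)<60).astype(np.uint8); m[:,:165]=0;m[:,215:]=0;m[:215]=0;m[270:]=0
c=max(cv2.findContours(m,0,2)[0],key=cv2.contourArea); r=cv2.minAreaRect(c); bx=np.array([plane("top",p,.112) for p in cv2.boxPoints(r)])
e=[bx[1]-bx[0],bx[2]-bx[1]];l=[np.linalg.norm(x) for x in e];k=int(np.argmax(l))
print("key",r,bx.mean(0),l,np.degrees(np.arctan2(e[k][1],e[k][0])))
# side check of key handle ends
g=lambda c:((c[0]+.5)/4.5-.5+120,(c[1]+.5)/4.5-.5+215)
s=cv2.imread("pics/side0.png");m=(s.max(2)<60).astype(np.uint8);m[:,:235]=0;m[:,260:]=0;m[:255]=0;m[290:]=0
c=max(cv2.findContours(m,0,2)[0],key=cv2.contourArea);rs=cv2.minAreaRect(c);print("tri key",tri(r[0],rs[0]))
B=[plane("top",pc(p),.04) for p in((503,424),(605,480),(547,586))]
print("stand",(B[0]+B[2])/2,[np.linalg.norm(B[1]-B[0]),np.linalg.norm(B[2]-B[1])],[np.degrees(np.arctan2(*(B[i+1]-B[i])[::-1])) for i in(0,1)])
q=[plane("top",pc(p),.118) for p in((120,105),(203,82),(137,187),(223,165),(172,133))];print("knob",*q,tri(pc((170,133)),g((110,256))))
b=[plane("top",pc(p),.092) for p in((240,142),(562,64),(228,120),(552,30))]
for i in(0,2): print("bar yaw",np.degrees(np.arctan2(*(b[i+1]-b[i])[::-1])))
R_=[plane("top",pc(p),.008) for p in((722,137),(717,253),(205,220))]
mid=(R_[0]+R_[1])/2; yv=R_[2]-R_[1]; print("len",np.linalg.norm(yv),np.linalg.norm(R_[0]-R_[1])); yv/=np.linalg.norm(yv)
print("rack yaw of +y",np.degrees(np.arctan2(yv[1],yv[0])),"centre",mid+.185*yv,"knob pred",mid+.285*yv)
ridge=[plane("top",pc(p),.043) for p in((272,165),(340,165),(408,168),(476,171),(542,178))];print("ribs",np.array(ridge).round(4))
```

```text
key ((181.4840850830078, 241.94586181640625), (7.182782173156738, 39.984153747558594), 28.610462188720703) [0.43650744 0.10516117] [np.float64(0.08518112317598474), np.float64(0.015455348410541185)] -29.50004695886095
tri key [0.43641069 0.10727635 0.10420431]
stand [0.43569865 0.10086108] [np.float64(0.06773205224151027), np.float64(0.06962928676855151)] [np.float64(-119.73300495607107), np.float64(150.33336688875153)]
knob [0.65720412 0.29906554] [0.66863215 0.25418942] [0.61274201 0.29007439] [0.62358053 0.24367284] [0.64144825 0.27106481] [0.64209511 0.27337761 0.11536674]
bar yaw -77.59328445619659
bar yaw -75.67250871690882
len 0.31033592909358737 0.07018866183464788
rack yaw of +y 85.08474524373007 centre [0.63419334 0.17246461] knob pred [0.64276156 0.27209686]
ribs [[0.6362 0.2454]
 [0.6354 0.2057]
 [0.6327 0.1659]
 [0.6301 0.1263]
 [0.6252 0.0879]]
```

```bash
python3 -m jog '1 0 1 0 0;1 0 1 0 0;1 0 1 0 0;1 0 1 0 0;1 0 1 0 0;1 0 1 0 0;1 0 1 -1 0;1 0 1 -1 0;1 0 1 -1 0;1 0 1 -1 0;1 0 1 -1 0;1 0 1 -1 0'; python3 -m jog '1 0 1 -1 0;1 0 1 -1 0;1 0 1 -1 0;1 0 1 -1 0;1 0 1 -1 0;1 0 0.7 -1 0;1 0 0 -1 0;1 0 0 -1 0;1 0 0 -1 0;1 0 0 -1 0;1 0 0 -1 0;1 0 0 -1 0'; python3 -m jog '1 0 0 -1 -1;1 0 0 0 -1;1 0 0 0 -1;1 0 0 0 -1;1 0 0 0 -1;1 0 0 0 -1;1 0 0 0 -1;1 0 0 0 -1;1 0 0 0 -1;1 0 0 0 -1;1 0 0 0 -1;1 0 0 0 -1';python3 -m jog '1 0 0 0 -1;1 0 0 0 -1;1 0 0 0 -1;1 0 0 0 -1;1 0 0 0 -1;1 0 0 0 -1;1 0 0 0 -1;1 0 0 0 -1;1 0 0 0 -1;1 0 0 0 -1;1 0 0 0 -1;1 0 0 0 -1'; python3 -m jog '1 0 0 0 -1;1 0 0 0 -1;1 0 0 0 -1;1 0 0 0 -1;1 0 0 0 -1;1 0 0 0 -1;1 0 0 0 -1;1 0 0 0 -1;1 0 0 0 -0.1;1 0 0 0 0'
python3 - <<'E'
from h import *
o,R=tool();p=o["eef_pos"];print(R.round(3),o["qpos"].round(2),o["time_s"])
for k in((.4365,.106,.180),): d=np.array(k)-p;print(need(*d))
print("jaw yaw",np.degrees(np.arctan2(R[1,2],R[0,2])))
E
```

```text
time_s: 1.1
eef_pos: [0.4566, -0.3259, 0.2092]
tcp_rot: [0.921, 1.367, -0.922]
ft_force: [0.2, -0.4, -0.3]
grip_width: 0.0853
time_s: 2.1
eef_pos: [0.475, 0.0049, 0.2092]
tcp_rot: [0.921, 1.367, -0.922]
ft_force: [0.5, 0.2, 0.4]
grip_width: 0.0855
time_s: 3.1
eef_pos: [0.4662, 0.027, 0.2092]
tcp_rot: [0.27, 1.554, -0.271]
ft_force: [1.0, -1.0, -0.1]
grip_width: 0.0857
time_s: 4.1
eef_pos: [0.4662, 0.027, 0.2093]
tcp_rot: [-0.386, 1.537, 0.387]
ft_force: [0.0, 0.4, 0.7]
grip_width: 0.0856
time_s: 4.93
eef_pos: [0.4663, 0.027, 0.2093]
tcp_rot: [-0.82, 1.411, 0.82]
ft_force: [-0.7, -0.1, 0.5]
grip_width: 0.0857
[[-0.    -0.869  0.495]
 [-0.     0.495  0.869]
 [-1.     0.    -0.   ]] [ 0.4   0.01 -0.55  1.83  0.01  1.3   0.9 ] 4.9333
(array([1.17, 2.6 , 2.16]), 0.0)
jaw yaw 60.357616726518714
```

```bash
python3 -m jog '1 0 1 1 0;1 0 1 1 0;1 0 0.6 0.16 0;1 1 0 0 0;1 1 0 0 0;1 1 0 0 0;1 1 0 0 0;1 0.97 0 0 0;1 0 0 0 0;1 0 0 0 0'
python3 - <<'E'
from h import *
crop("top",120,250,180,300,4.5,"c3"); o=robot.get_obs(); print(o["eef_pos"],o["ft_force"])
E
```

```text
time_s: 5.77
eef_pos: [0.4357, 0.106, 0.085]
tcp_rot: [-0.82, 1.412, 0.822]
ft_force: [0.6, -0.3, 0.0]
grip_width: 0.0853
[0.43680315 0.10625185 0.08612197] [ 0.57198954 -0.01462036  0.21898325]
```

```bash
python3 -m jog '0 0 0 0 0;0 0 0 0 0;0 0 0 0 0;0 0 0 0 0;0 0 0 0 0;0 0 0 0 0;0 0 0 0 0;0 0 0 0 0;0 0 0 0 0;0 0 0 0 0'
python3 - <<'E'
from h import *
crop("side",170,330,200,320,4.5,"c4")
E
```

```text
time_s: 6.65
eef_pos: [0.4369, 0.1063, 0.0856]
tcp_rot: [-0.822, 1.409, 0.821]
ft_force: [0.5, 1.0, 4.6]
grip_width: 0.012
```

View pics/c4.png

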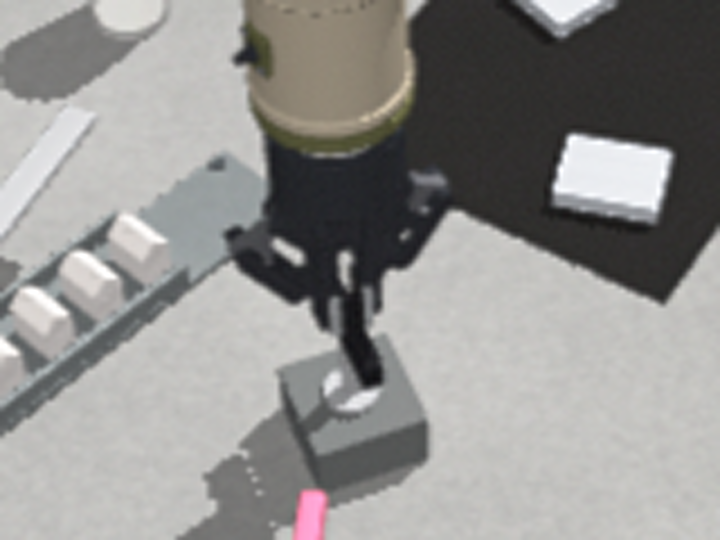

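```bash
python3 -m jog '0 -0.5 0 0 0;0 -0.5 0 0 0;0 -1 0 0 0;0 -1 0 0 0;0 -1 0 0 0;0 -1 0 0 0;0 -1 0 0 0;0 0 0 0 0' && python3 -m jog '0 0 0 0 1;0 0 0 0 1;0 0 0 0 1;0 0 0 0 1;0 0 0 0 1;0 0 0 0 1;0 0 0 0 1;0 0 0 0 1;0 0 0 0 1;0 0 0 0 1;0 0 0 0 1;0 0 0 0 0.7'
python3 - <<'E'
from h import *
o,R=tool();print(need(*(np.array([.6415,.272,.228])-o["eef_pos"])),np.degrees(np.arctan2(R[1,2],R[0,2])))
E
```

```text
time_s: 7.37
eef_pos: [0.4381, 0.1066, 0.2392]
tcp_rot: [-0.823, 1.405, 0.819]
ft_force: [0.1, 0.6, -1.5]
grip_width: 0.0116
time_s: 8.37
eef_pos: [0.4359, 0.1058, 0.2339]
tcp_rot: [-0.184, 1.565, 0.184]
ft_force: [0.3, -0.1, -1.9]
grip_width: 0.0116
(array([0.22, 4.56, 9.54]), 0.0) 13.426366301579149
```

```bash
python3 -m jog '0 0 0.5 1 0;0 0 0.5 1 0;0 0 0.5 1 0;0 0 0.5 1 0;0 0 0.5 1 0;0 0 0.5 1 0;0 0 0.5 1 0;0 0 0.5 1 0;0 0 0.5 1 0;0 0 0.06 0.54 0;0 0.5 0 0 0;0 0.5 0 0 0'; python3 -m jog '0 0 0 0 0;0 0 0 0 0'
python3 - <<'E'
from h import *
o,R=tool();p=o["eef_pos"];print(p);t=p-[0,0,.0696]
a=crop("top",60,180,95,195,3.3,"t");b=crop("side",110,220,215,315,3.3,"s")
cv2.imwrite("pics/c5.png",np.hstack([cv2.imread("pics/t.png"),cv2.imread("pics/s.png")]))
print("tip proj",proj("top",t),proj("side",t),"recess",proj("side",(.6415,.272,.118)))
E
```

```text
time_s: 9.37
eef_pos: [0.6411, 0.2736, 0.2078]
tcp_rot: [-0.188, 1.564, 0.188]
ft_force: [-0.1, 0.5, -2.5]
grip_width: 0.012
time_s: 9.53
eef_pos: [0.6403, 0.272, 0.2085]
tcp_rot: [-0.188, 1.566, 0.186]
ft_force: [0.2, 0.7, -1.9]
grip_width: 0.0119
[0.64030954 0.27200426 0.20848583]
tip proj [ 97.83142686 146.56119293] [143.26501566 265.76224421] recess [144.46936636 270.65348563]
```

View pics/c5.png

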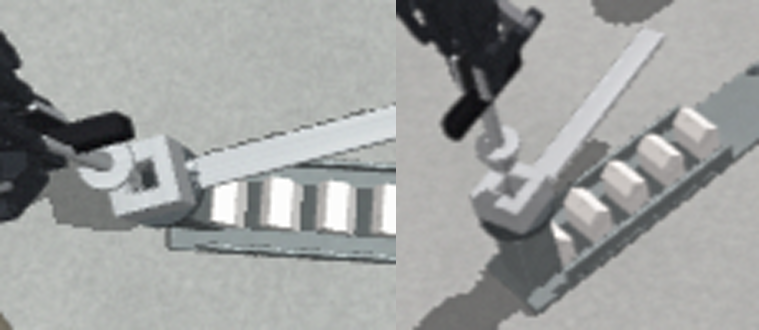

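Run:
```python
from h import *
print(tri((91.8,145.6),(140.3,259.2)), proj("top",(.6403,.272,.168)),proj("side",(.6403,.272,.168)))
```

```text
[0.63891961 0.27343936 0.16633033] [ 91.38392873 143.82858746] [141.09624623 258.43939251]
```

```bash
python3 -m jog '0 0 0 0.07 0;0 0.4 0 0 0;0 0.3 0 0 0;0 0.3 0 0 0;0 0 0 0 0';python3 -m jog '0 0.2 0 0 0;0 0.2 0 0 0;0 0 0 0 0'
```

```text
time_s: 10.05
eef_pos: [0.6423, 0.2729, 0.1826]
tcp_rot: [-0.188, 1.566, 0.186]
ft_force: [-0.2, -1.3, -3.7]
grip_width: 0.0119
time_s: 10.3
eef_pos: [0.6427, 0.2733, 0.174]
tcp_rot: [-0.188, 1.564, 0.187]
ft_force: [0.1, -0.2, -3.3]
grip_width: 0.0115
```

```bash
python3 -m jog '0 0.2 0 0 0;0 0.2 0 0 0;0 0.1 0 0 0;0 0 0 0 0;0 0 0 0 0'
```

```text
time_s: 10.72
eef_pos: [0.6434, 0.2736, 0.1638]
tcp_rot: [-0.187, 1.561, 0.187]
ft_force: [-1.6, -2.7, 5.2]
grip_width: 0.0113
```

```bash
python3 -m jog '0 0.08 0 0 -0.5;0 0 0 0 -1;0 0 0 0 -1;0 0 0 0 -1;0 0 0 0 -1;0 0 0 0 -1;0 0 0 0 -1;0 0 0 0 -1;0 0 0 0 -1;0 0 0 0 -1;0 0 0 0 0'; python3 -c "
from h import *
o,R=tool();print(o['torque'],np.degrees(np.arctan2(R[1,2],R[0,2])))"
python3 -m jog '0 0 0 0 -1;0 0 0 0 -1;0 0 0 0 -1;0 0 0 0 -1;0 0 0 0 -1;0 0 0 0 -1;0 0 0 0 -1;0 0 0 0 -0.5;0 0 0 0 0'; python3 -c "
from h import *
o,R=tool();print(o['torque'],np.degrees(np.arctan2(R[1,2],R[0,2])))"
```

```text
time_s: 11.63
eef_pos: [0.6441, 0.2734, 0.1637]
tcp_rot: [-0.707, 1.45, 0.705]
ft_force: [-5.6, -4.7, 16.6]
grip_width: 0.0115
[-1.30100384  1.43106936  0.00836655] 51.848005625260235
time_s: 12.38
eef_pos: [0.6442, 0.2736, 0.1637]
tcp_rot: [-1.103, 1.271, 1.1]
ft_force: [-4.5, -4.6, 16.2]
grip_width: 0.0118
[-1.13174075  1.16718814 -0.05311593] 81.73427727330872
```

```bash
q(){ python3 -c "
from h import *
o,R=tool();print(o['torque'],np.degrees(np.arctan2(R[1,2],R[0,2])))"; }; python3 -m jog '0 0 0 0 -1;0 0 0 0 -0.5;0 0 0 0 0';q; python3 -m jog '0 0 0 0 -1;0 0 0 0 0;0 0 0 0 0';q
python3 - <<'E'
from h import *
crop("top",60,180,60,200,4,"c6")
E
```

```text
time_s: 12.63
eef_pos: [0.6442, 0.2737, 0.1637]
tcp_rot: [-1.181, 1.224, 1.178]
ft_force: [-4.5, -4.6, 16.3]
grip_width: 0.0119
[-1.10715657  1.04789181 -0.02783721] 87.7297323482252
time_s: 12.88
eef_pos: [0.6442, 0.2738, 0.1637]
tcp_rot: [-1.231, 1.192, 1.228]
ft_force: [-4.1, -3.0, 15.9]
grip_width: 0.0118
[-1.02753013  1.07524631  0.01403199] 91.62553422240525
```

View pics/c6.png

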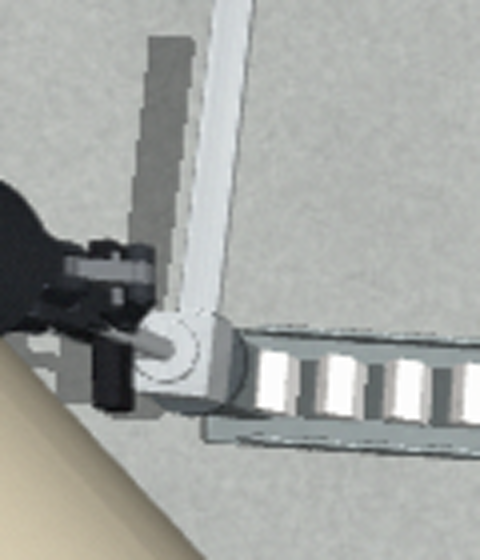

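```bash
python3 - <<'E'
from h import *
a=plane("top",(110,136),.092);b=plane("top",(118.75,60),.092);print(np.degrees(np.arctan2(*(b-a)[::-1])))
E
q(){ python3 -c "
from h import *
o,R=tool();print(o['torque'],np.degrees(np.arctan2(R[1,2],R[0,2])))"; }; python3 -m jog '0 0 0 0 -0.5;0 0 0 0 0;0 0 0 0 0';q; python3 -m jog '0 0 0 0 -0.5;0 0 0 0 0;0 0 0 0 0';q
```

```text
-6.894088777132855
time_s: 13.18
eef_pos: [0.6442, 0.2737, 0.1637]
tcp_rot: [-1.257, 1.175, 1.253]
ft_force: [-3.5, -2.8, 16.1]
grip_width: 0.0115
[-1.05844203  1.01201275 -0.02886123] 93.606519236774
time_s: 13.43
eef_pos: [0.6443, 0.2736, 0.1637]
tcp_rot: [-1.282, 1.158, 1.278]
ft_force: [-4.3, -3.6, 16.6]
grip_width: 0.0116
[-1.10575675  0.98041283 -0.28238727] 95.57789441770444
```

```bash
q(){ python3 -c "
from h import *
o,R=tool();print(o['torque'],o['qpos'].round(2),np.degrees(np.arctan2(R[1,2],R[0,2])))"; }; python3 -m jog '0 0 0 0 -0.3;0 0 0 0 0;0 0 0 0 0';q
python3 - <<'E'
from h import *
im=robot.snapshot("top");cv2.imwrite("pics/x.png",im)
m=(im.min(2)>190).astype(np.uint8);m[125:]=0;m[:,:95]=0;m[:,140:]=0;m[:40]=0
ys,xs=np.nonzero(m)
P=np.array([plane("top",(x,y),.092) for x,y in zip(xs,ys)]);v=np.linalg.svd(P-P.mean(0))[2][0];print(len(P),P.mean(0),np.degrees(np.arctan2(v[1],v[0])))
E
```

```text
time_s: 13.68
eef_pos: [0.6443, 0.2736, 0.1637]
tcp_rot: [-1.297, 1.148, 1.293]
ft_force: [-4.1, -3.7, 15.0]
grip_width: 0.0118
[-1.0257367   1.06207892 -0.46494437] [ 0.1   0.69 -0.93  1.26  0.54  1.44  0.92] 96.76306274910465
616 [0.77397268 0.26025584] 175.1858560911889
```

```bash
python3 -m jog '0 -0.05 0 0 0.6;0 0 0 0 0.6;1 0 0 0 0;1 0 0 0 0;1 0 0 0 0;1 0 0 0 0;1 0 0 0 0;1 0 0 0 0;1 -0.5 0 0 0;1 -1 0 0 0;1 -1 0 0 0;1 -1 0 0 0'; python3 -m jog '1 0 0 0 1;1 0 0 0 1;1 0 0 0 1;1 0 0 0 1;1 0 0 0 1;1 0 0 0 1;1 0 0 0 1;1 0 0 0 1;1 0 0 0 1;1 0 0 0 1;1 0 0 0 1;1 0 0 0 1'>/dev/null;python3 -m jog '1 0 0 0 1;1 0 0 0 1;1 0 0 0 1;1 0 0 0 1;1 0 0 0 1;1 0 0 0 1;1 0 0 0 1;1 0 0 0 1;1 0 0 0 1;1 0 0 0 1;1 0 0 0 1;1 0 0 0 1'>/dev/null;python3 -m jog '1 0 0 0 1;1 0 0 0 1;1 0 0 0 1;1 0 0 0 1;1 0 0 0 1;1 0 0 0 1;1 0 0 0 1;1 0 0 0 1;1 0 0 0 1;1 0 0 0 1;1 0 0 0 1;1 0 0 0 1';python3 -m jog '1 0 0 0 1;1 0 0 0 1;1 0 0 0 1;1 0 0 0 0.4;1 0 0 0 0'
python3 - <<'E'
from h import *
o,R=tool();print(np.degrees(np.arctan2(R[1,2],R[0,2])),o["qpos"].round(2),need(*(np.array([.4412,-.1437,.12])-o["eef_pos"])))
E
```

```text
time_s: 14.73
eef_pos: [0.643, 0.2736, 0.2515]
tcp_rot: [-1.235, 1.192, 1.236]
ft_force: [0.6, 0.5, -0.6]
grip_width: 0.0853
time_s: 17.73
eef_pos: [0.643, 0.274, 0.2506]
tcp_rot: [0.71, 1.451, -0.709]
ft_force: [0.7, 0.0, 0.1]
grip_width: 0.0854
time_s: 18.15
eef_pos: [0.643, 0.274, 0.2505]
tcp_rot: [0.891, 1.381, -0.889]
ft_force: [-0.3, -0.6, 0.1]
grip_width: 0.0855
-65.58617499844158 [-0.18  0.53 -0.47  1.15  0.23  1.52 -1.74] (array([  5.21, -14.26,  11.88]), 0.0)
```

```bash
cat > cp.py <<'E'
from h import *
def coupons():
    im=robot.snapshot("top"); cv2.imwrite("pics/last.png",im)
    m=((im.min(2)>170)).astype(np.uint8)
    for c in cv2.findContours(m,0,2)[0]:
        a=cv2.contourArea(c)
        if not 350<a<1000: continue
        r=cv2.minAreaRect(c); bx=np.array([plane("top",p,.018) for p in cv2.boxPoints(r)])
        e=[bx[1]-bx[0],bx[2]-bx[1]]; l=[np.linalg.norm(x) for x in e]; k=int(np.argmax(l))
        print("coupon",np.round(r[0],1),bx.mean(0).round(4),np.round(l,4),"yaw",round(np.degrees(np.arctan2(e[k][1],e[k][0]))%180,1))
coupons()
E
python3 cp.py
python3 -m jog '1 0 -1 1 0;1 0 -1 1 0;1 0 -1 1 0;1 0 -1 1 0;1 0 -1 1 0;1 0 -1 1 0;1 0 -1 1 0;1 0 -1 1 0;1 0 -1 1 0;1 0 -1 1 0;1 0 -1 1 0;1 0 -1 0.88 0'; python3 -m jog '1 0 -1 0 0;1 0 -1 0 0;1 1 -0.26 0 0;1 1 0 0 0;1 1 0 0 0;1 1 0 0 0;1 1 0 0 0;1 0 0 0 0;1 0 0 0 0';python3 - <<'E'
from h import *
o,R=tool();print(need(*(np.array([.4412,-.1437,.003])-o["eef_pos"])))
crop("side",250,370,160,280,4.5,"c7")
E
```

```text
time_s: 19.2
eef_pos: [0.4922, -0.1227, 0.2502]
tcp_rot: [0.888, 1.381, -0.888]
ft_force: [0.9, -0.7, -0.5]
grip_width: 0.0852
time_s: 19.95
eef_pos: [0.4411, -0.144, 0.1246]
tcp_rot: [0.888, 1.383, -0.889]
ft_force: [0.6, -0.5, -0.5]
grip_width: 0.0855
(array([ 4.86,  0.02, -0.  ]), 0.0)
```

View pics/c7.png

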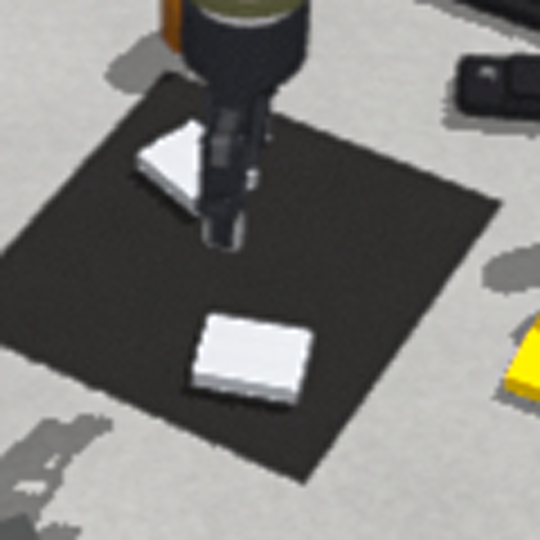

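```bash
python3 -m jog '1 1 0 0 0;1 1 0 0 0;1 1 0 0 0;1 1 0 0 0;1 0.5 0 0 0;1 0.36 0 0 0;1 0 0 0 0;0.5 0 0 0 0;0 0 0 0 0;0 0 0 0 0;0 0 0 0 0;0 0 0 0 0'; python3 -m jog '0 0 0 0 0;0 0 0 0 0;0 0 0 0 0;0 0 0 0 0;0 -0.5 0 0 0;0 -1 0 0 0;0 -1 0 0 0;0 -1 0 0 0;0 -1 0 0 0;0 0 0 0 0;0 0 0 0 0'
python3 - <<'E'
from h import *
crop("side",250,370,160,280,4.5,"c8")
E
```

```text
time_s: 21.0
eef_pos: [0.4419, -0.1445, 0.0036]
tcp_rot: [0.889, 1.38, -0.889]
ft_force: [-0.5, 0.4, 0.6]
grip_width: 0.0259
time_s: 21.92
eef_pos: [0.4424, -0.1446, 0.1167]
tcp_rot: [0.89, 1.378, -0.889]
ft_force: [-0.9, 0.1, -0.5]
grip_width: -0.0002
```

View pics/c8.png

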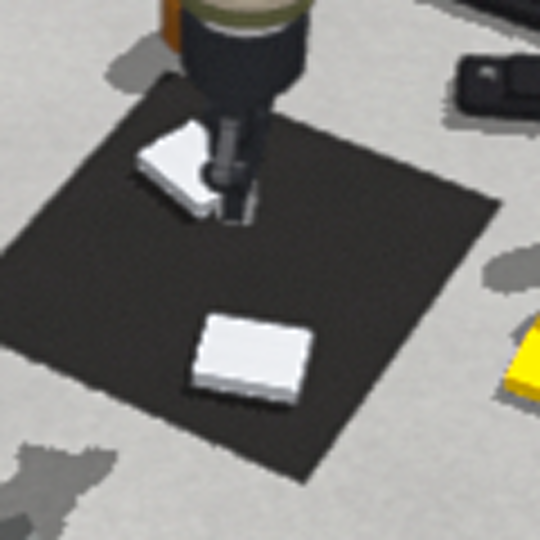

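Run:
```python
from h import *
s=robot.snapshot("side");m=(s.min(2)>185).astype(np.uint8);m[:225]=0;m[255:]=0;m[:,:285]=0;m[:,325:]=0
c=max(cv2.findContours(m,0,2)[0],key=cv2.contourArea);r=cv2.minAreaRect(c);print(r,plane("side",r[0],.018))
o,R=tool();p=o["eef_pos"];print(p,(proj("side",p)-[250,160])*4.5)
for z in(.0,.01,.02):print(proj("side",(.4275,-.1498,z)))
```

```text
((305.5559997558594, 237.69198608398438), (23.523435592651367, 13.326967239379883), 10.30484676361084) [ 0.42760966 -0.14923849]
[ 0.44103192 -0.14425119  0.1147728 ] [233.56885766 242.68433878]
[305.48378697 241.60191226]
[305.60074314 239.38540521]
[305.71877376 237.14853538]
```

```bash
python3 -m jog '1 0 0 0 0;1 0 0 0 0;1 0 0 0 0;1 0 0 0 0;1 0 0 0 0;1 0 0 0 0;1 1 0 0 0;1 1 0 0 0;1 1 0 0 0;1 1 0 0 0;1 0.5 0 0 0;1 0 0 0 0'; python3 -m jog '1 0.14 0 0 0;1 0.14 0 0 0;1 0 0 0 0;1 0 0 0 0'
```

```text
time_s: 23.02
eef_pos: [0.4394, -0.1437, 0.0004]
tcp_rot: [0.889, 1.386, -0.891]
ft_force: [-0.5, 0.7, -0.7]
grip_width: 0.0855
time_s: 23.35
eef_pos: [0.442, -0.1445, -0.0033]
tcp_rot: [0.889, 1.38, -0.889]
ft_force: [-0.7, -0.4, -0.4]
grip_width: 0.0857
```

```bash
python3 -m jog '1 0.12 0 0 0;1 0.12 0 0 0;1 0 0 0 0;1 0 0 0 0'; python3 -m jog '0 0 0 0 0;0 0 0 0 0;0 0 0 0 0;0 0 0 0 0;0 0 0 0 0;0 0 0 0 0;0 0 0 0 0'
```

```text
time_s: 23.68
eef_pos: [0.4414, -0.1444, -0.0101]
tcp_rot: [0.889, 1.382, -0.89]
ft_force: [0.1, -0.6, 0.5]
grip_width: 0.0854
time_s: 24.27
eef_pos: [0.4417, -0.1444, -0.0092]
tcp_rot: [0.889, 1.381, -0.89]
ft_force: [-4.5, 1.3, 12.1]
grip_width: 0.0505
```

```bash
python3 -m jog '0 -0.3 0 0 0;0 -1 0 0 0;0 -1 0 0 0;0 -1 0 0 0;0 -1 0 0 0;0 -1 0 0 0;0 0 0 0 0;0 0 0 0 0'
python3 - <<'E'
from h import *
crop("side",250,370,160,280,4.5,"c9")
E
```

```text
time_s: 24.93
eef_pos: [0.4423, -0.1446, 0.1239]
tcp_rot: [0.89, 1.378, -0.889]
ft_force: [-0.7, -0.1, -1.3]
grip_width: 0.0507
```

View pics/c9.png

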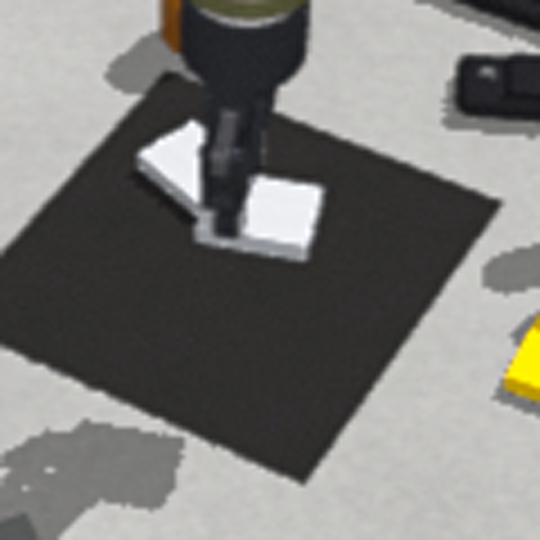

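```bash
python3 -m jog '0 0 0 0 -1;0 0 0 0 -1;0 0 0 0 -1;0 0 0 0 -1;0 0 0 0 -1;0 0 0 0 -1;0 0 0 0 -1;0 0 0 0 -1;0 0 0 0 -1;0 0 0 0 -1;0 0 0 0 -1;0 0 0 0 -1'>/dev/null;python3 -m jog '0 0 0 0 -1;0 0 0 0 -1;0 0 0 0 -1;0 0 0 0 -0.1;0 0 0 0 0'
cat > rk.py <<'E'
from h import *
import sys
c=np.array([.6343,.1733]);yh=np.array([.0857,.9963]);xh=np.array([.9963,-.0857])
def to(x,y,z):
    "units to bring TCP to rack x,y (m), world height z"
    o,R=tool();p=c+x*xh+y*yh;e=o["eef_pos"];print("t",round(o["time_s"],1),"jaw",np.degrees(np.arctan2(R[1,2],R[0,2])).round(2),"eef",e.round(4),"rackxy",(xh@(e[:2]-c)).round(4),(yh@(e[:2]-c)).round(4),"units",need(p[0]-e[0],p[1]-e[1],z-e[2])[0])
if len(sys.argv)>3: to(*map(float,sys.argv[1:4]))
E
python3 rk.py 0 -.095 .05
```

```text
time_s: 26.4
eef_pos: [0.4408, -0.1442, 0.1214]
tcp_rot: [0.072, 1.571, -0.071]
ft_force: [-0.1, 1.1, -1.1]
grip_width: 0.0501
t 26.4 jaw -5.24 eef [ 0.4408 -0.1442  0.1214] rackxy -0.1656 -0.3329 units [2.85 9.55 6.58]
```

```bash
python3 -m jog '0 0 1 1 0;0 0 1 1 0;0 0 1 1 0;0 0 1 1 0;0 0 1 1 0;0 0 1 1 0;0 0 1 0.58 0;0 0 1 0 0;0 0 1 0 0;0 0 0.55 0 0;0 0 0 0 0;0 0 0 0 0'; python3 rk.py 0 -.095 .05;python3 cp.py
```

```text
time_s: 27.4
eef_pos: [0.6264, 0.0788, 0.1219]
tcp_rot: [0.07, 1.57, -0.071]
ft_force: [-0.4, -0.7, -1.0]
grip_width: 0.0505
t 27.4 jaw -5.14 eef [0.6264 0.0788 0.1219] rackxy 0.0002 -0.0948 units [ 2.88 -0.01 -0.01]
```

```bash
sed -i 's/findContours(m,0,2)/findContours(m,1,2)/' cp.py; python3 -m jog '0 1 0 0 0;0 1 0 0 0;0 0.9 0 0 0;0 0.2 0 0 0;0 0.2 0 0 0;0 0.2 0 0 0;0 0 0 0 0';  python3 -m jog '0 0.1 0 0 0;0 0.1 0 0 0;0 0.1 0 0 0;0 0 0 0 0';python3 cp.py
```

```text
time_s: 28.03
eef_pos: [0.6272, 0.078, 0.0353]
tcp_rot: [0.071, 1.569, -0.072]
ft_force: [-0.2, 0.2, -0.5]
grip_width: 0.0503
time_s: 28.37
eef_pos: [0.6277, 0.0779, 0.0292]
tcp_rot: [0.07, 1.568, -0.072]
ft_force: [-3.5, -3.0, 12.4]
grip_width: 0.0506
coupon [350.2 182.7] [ 0.565  -0.2746] [0.0686 0.0524] yaw 167.3
coupon [142.1 114.1] [0.7406 0.2193] [0.0927 0.0684] yaw 107.3
coupon [248.1  85.9] [ 0.803  -0.0364] [0.0755 0.1356] yaw 86.7
coupon [263.9  73.3] [ 0.8327 -0.075 ] [0.0725 0.0597] yaw 91.3
```

```bash
python3 -m jog '0 0.1 0 0 0;0 0.1 0 0 0;0 0 0 0 0';python3 -m jog '0 0.08 0 0 0;0 0 0 0 0'
python3 - <<'E'
from h import *
crop("side",130,270,190,320,4.5,"c10")
E
```

```text
time_s: 28.67
eef_pos: [0.6278, 0.0761, 0.0266]
tcp_rot: [0.069, 1.567, -0.075]
ft_force: [-15.3, -9.4, 34.8]
grip_width: 0.0507
time_s: 28.83
eef_pos: [0.628, 0.076, 0.0252]
tcp_rot: [0.07, 1.567, -0.075]
ft_force: [-16.9, -10.8, 39.4]
grip_width: 0.0505
```

View pics/c10.png

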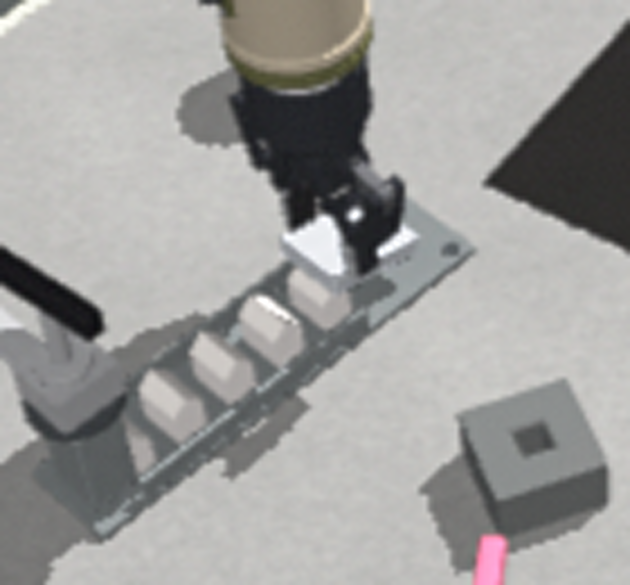

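```bash
python3 -m jog '0 0.1 0 0 0;0 0 0 0 0;0 0.1 0 0 0;0 0 0 0 0'; python3 -m jog '0 -0.3 0 0 0;0 -0.3 0 0 0;0 -1 0 0 0;0 -1 0 0 0;0 0 0 0 0;0 0 0 0 0'
python3 - <<'E'
from h import *
crop("side",150,290,170,300,4.5,"c11")
E
```

```text
time_s: 29.22
eef_pos: [0.6297, 0.0753, 0.0218]
tcp_rot: [0.07, 1.563, -0.076]
ft_force: [-16.3, -13.2, 47.7]
grip_width: 0.0506
time_s: 29.72
eef_pos: [0.6278, 0.0792, 0.0821]
tcp_rot: [0.071, 1.567, -0.07]
ft_force: [0.0, -0.2, -0.8]
grip_width: 0.0507
```

View pics/c11.png

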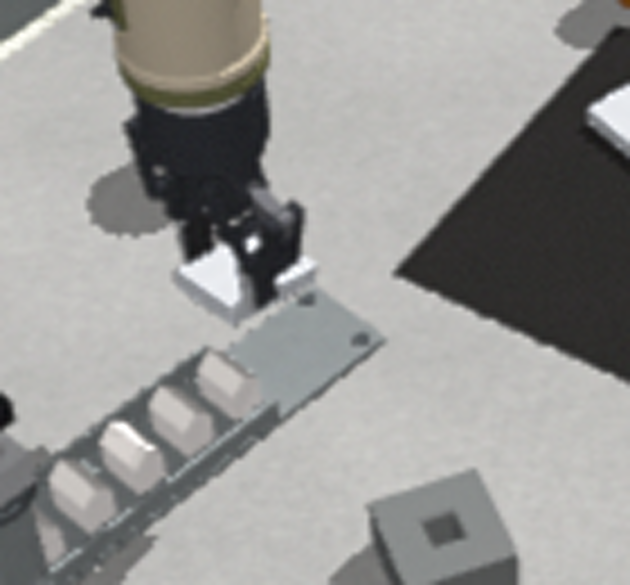

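Run:
```python
from h import *
c=np.array([.6343,.1733]);yh=np.array([.0857,.9963,0]);xh=np.array([.9963,-.0857,0]);P=np.array([.627,.0790,.1016]);k=np.array([0,0,1.])
for f in(0,10,20,30,40):
    a=np.radians(f);u=np.cos(a)*yh+np.sin(a)*k;n=-np.sin(a)*yh+np.cos(a)*k
    for d in(0,):
        pt=lambda l,w,h:((proj("side",P+l*u+w*xh+h*n)-[150,170])*4.5).round(0)
        print(f,"long end near top",pt(-.05,-.027,.0075),"near bot",pt(-.05,-.027,-.0075),"short near bot",pt(.02,-.027,-.0075),"short far top",pt(.02,.027,.0075),"short near top",pt(.02,-.027,.0075))
```

```text
0 long end near top [317. 256.] near bot [319. 272.] short near bot [236. 334.] short far top [175. 274.] short near top [233. 318.]
10 long end near top [319. 265.] near bot [318. 283.] short near bot [234. 331.] short far top [176. 269.] short near top [235. 313.]
20 long end near top [319. 275.] near bot [315. 295.] short near bot [233. 328.] short far top [178. 264.] short near top [237. 307.]
30 long end near top [317. 287.] near bot [310. 307.] short near bot [233. 323.] short far top [181. 258.] short near top [240. 302.]
40 long end near top [314. 298.] near bot [304. 319.] short near bot [233. 318.] short far top [185. 253.] short near top [243. 297.]
```

```bash
python3 rk.py 0 -.080 .036; python3 -m jog '0 0 0.5 0 0;0 0.9 0 0 0;0 0.9 0 0 0;0 0 0 0 0;0 0 0 0 0'; python3 rk.py 0 -.080 .031
```

```text
t 29.8 jaw -5.13 eef [0.6268 0.0789 0.0806] rackxy 0.0006 -0.0947 units [ 1.78  0.59 -0.03]
time_s: 30.18
eef_pos: [0.6263, 0.0918, 0.0337]
tcp_rot: [0.07, 1.574, -0.07]
ft_force: [0.3, -0.4, -0.0]
grip_width: 0.0502
t 30.2 jaw -5.1 eef [0.6263 0.0918 0.0337] rackxy -0.0009 -0.0819 units [0.11 0.08 0.04]
```

```bash
python3 -m jog '0 0 0.08 0 0;0 0.08 0 0 0;0 0.08 0 0 0;0 0 0 0 0'; python3 -m jog '0.72 0 0 0 0;0.72 0 0 0 0;0.72 0 0 0 0;0.72 0 0 0 0;0.72 0 0 0 0;0.72 0 0 0 0;0.72 0 0 0 0'; python3 rk.py 0 -.085 .029
python3 - <<'E'
from h import *
crop("side",150,290,190,320,4.5,"c12")
E
```

```text
time_s: 30.52
eef_pos: [0.6283, 0.0932, 0.0319]
tcp_rot: [0.071, 1.569, -0.071]
ft_force: [-0.3, -0.8, -0.9]
grip_width: 0.0503
time_s: 31.1
eef_pos: [0.6281, 0.0931, 0.0315]
tcp_rot: [0.07, 1.57, -0.071]
ft_force: [0.3, -0.3, 0.6]
grip_width: 0.0616
t 31.1 jaw -5.15 eef [0.6281 0.0931 0.0315] rackxy 0.0007 -0.0804 units [ 0.1  -0.18 -0.03]
```

View pics/c12.png

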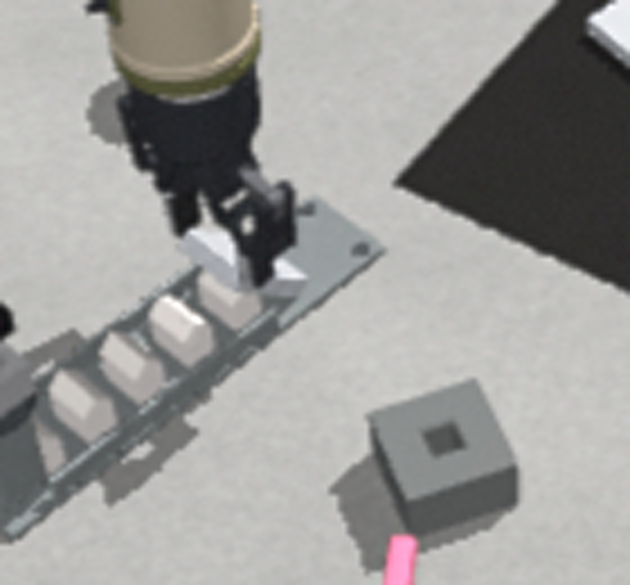

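```bash
python3 -m jog '0.72 0.05 -0.18 0 0;0.72 0 0 0 0;0 0 0 0 0;0 0 0 0 0;0 0 0 0 0;0 0 0 0 0;0 0 0 0 0;0 0 0 0 0'; python3 -m jog '0 -0.3 0 0 0;0 -0.5 0 0 0;0 -1 0 0 0;0 -1 0 0 0;0 0 0 0 0;0 0 0 0 0'; python3 rk.py 0 -.05 .085
python3 - <<'E'
from h import *
im=crop("side",150,290,170,300,4.5,"c13")
c=np.array([.6343,.1733]);yh=np.array([.0857,.9963,0]);xh=np.array([.9963,-.0857,0]);o,_=tool();P=o["eef_pos"]+[0,0,.0195];k=np.array([0,0,1.])
for f in(20,30,40,50,60):
    a=np.radians(f);u=np.cos(a)*yh+np.sin(a)*k;n=-np.sin(a)*yh+np.cos(a)*k
    pt=lambda l,w,h:((proj("side",P+l*u+w*xh+h*n)-[150,170])*4.5).round(0)
    print(f,"long near top",pt(-.05,-.027,.0075),"near bot",pt(-.05,-.027,-.0075),"short near bot",pt(.02,-.027,-.0075),"short far top",pt(.02,.027,.0075))
E
```

```text
time_s: 31.82
eef_pos: [0.6277, 0.088, 0.0304]
tcp_rot: [0.07, 1.57, -0.072]
ft_force: [-2.5, -5.1, 4.1]
grip_width: 0.0515
time_s: 32.32
eef_pos: [0.6289, 0.0899, 0.1029]
tcp_rot: [0.071, 1.566, -0.069]
ft_force: [0.9, -0.0, -1.5]
grip_width: 0.0514
t 32.3 jaw -5.1 eef [0.6289 0.0899 0.1029] rackxy 0.0018 -0.0835 units [ 0.72  1.34 -0.08]
20 long near top [304. 264.] near bot [300. 283.] short near bot [216. 316.] short far top [161. 252.]
30 long near top [302. 275.] near bot [295. 296.] short near bot [216. 312.] short far top [164. 246.]
40 long near top [299. 287.] near bot [289. 308.] short near bot [216. 307.] short far top [168. 241.]
50 long near top [294. 299.] near bot [282. 320.] short near bot [218. 302.] short far top [172. 236.]
60 long near top [287. 311.] near bot [273. 331.] short near bot [220. 296.] short far top [176. 232.]
```

View pics/c13.png

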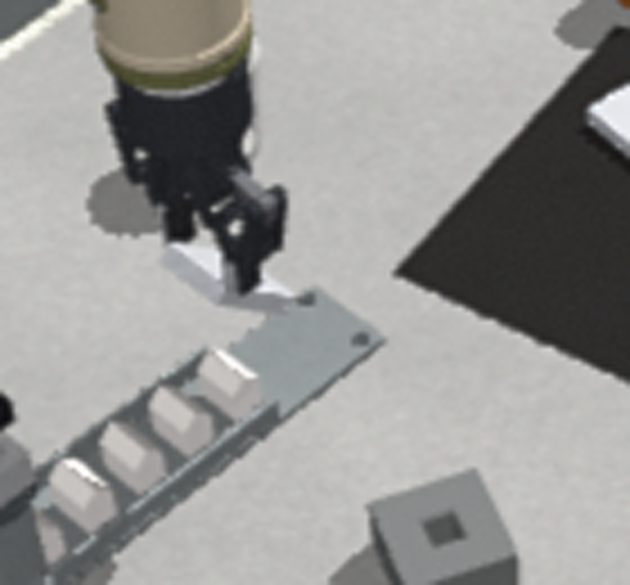

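```bash
python3 -m jog '0 1 0 0 0;0 1 -0.06 0 0;0 0.7 0 0 0;0 0.15 0 0 0;0 0 0 0 0;0 0 0 0 0'; python3 rk.py 0 -.085 .030
```

```text
time_s: 32.87
eef_pos: [0.6266, 0.0863, 0.028]
tcp_rot: [0.07, 1.572, -0.072]
ft_force: [-1.7, -2.1, 1.0]
grip_width: 0.0516
t 32.9 jaw -5.17 eef [0.6266 0.0863 0.028 ] rackxy -0.0002 -0.0873 units [-0.08  0.09  0.01]
```

```bash
python3 -m jog '0.72 0 0 0 0;0.72 0 0 0 0;0.72 0 0 0 0;0.72 0 0 0 0;0.72 0 0 0 0;0.72 -0.5 0 0 0;0.72 -1 0 0 0;0.5 -1 0 0 0;0 0 -1 0 0;0 0 -1 0 0;0 0 -1 0 0;0 0 0 0 0'; python3 -m jog '0 0 0 0 0;0 1 0 0 0;0 1 0 0 0;0 0.5 0 0 0;0 0 0 0 0;0 0 0 0 0'; python3 rk.py 0 -.125 .011
python3 - <<'E'
from h import *
crop("side",170,290,180,280,5,"c14")
o,_=tool();print((proj("side",o["eef_pos"])-[170,180])*5)
E
```

```text
time_s: 33.87
eef_pos: [0.621, 0.0055, 0.0926]
tcp_rot: [0.073, 1.569, -0.079]
ft_force: [0.1, -0.9, -0.5]
grip_width: 0.0014
time_s: 34.37
eef_pos: [0.6208, 0.0133, 0.0293]
tcp_rot: [0.07, 1.57, -0.07]
ft_force: [-0.4, 0.6, 0.4]
grip_width: 0.0001
t 34.4 jaw -5.09 eef [0.6208 0.0133 0.0293] rackxy 0.0002 -0.1605 units [ 0.73  1.42 -0.01]
[251.97641832 288.47195165]
```

View pics/c14.png

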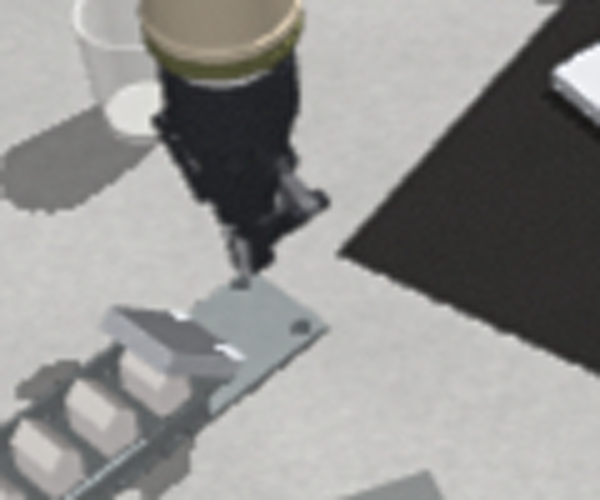

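```bash
python3 - <<'E'
from rk import *
for n,q,z in(("low near",(243,360),.012),("low far",(182,315),.012),("high far top",(118,306),.06),("high near",(168,370),.05)):
    p=plane("side",(q[0]/5+170,q[1]/5+180),z)-c;print(n,xh@p,yh@p)
E
python3 -m jog '0 0.35 0 0 0;0 0.3 0 0 0;0 0 0 0 0';python3 rk.py 0 -.125 .011
```

```text
low near -0.023360562981765778 -0.1287321590778502
low far 0.029301280043749656 -0.1281716160274385
high far top 0.026337383492220597 -0.08287097106850928
high near -0.023629754865495255 -0.07515031121814031
time_s: 34.67
eef_pos: [0.6201, 0.0124, 0.0115]
tcp_rot: [0.07, 1.571, -0.071]
ft_force: [-1.0, 0.5, -1.5]
grip_width: -0.0002
t 34.7 jaw -5.15 eef [0.6201 0.0124 0.0115] rackxy -0.0003 -0.1616 units [0.02 1.46 0.01]
```

```bash
python3 -m jog '0 0 0.4 0 0;0 0 0.3 0 0;0 0 0.2 0 0;0 0 0.15 0 0;0 0 0.15 0 0;0 0 0.1 0 0;0 0 0.1 0 0;0 0 0.1 0 0;0 0 0 0 0'; python3 rk.py 0 -.123 .011; python3 cp.py
```

```text
time_s: 35.42
eef_pos: [0.6242, 0.0503, 0.0128]
tcp_rot: [0.07, 1.57, -0.07]
ft_force: [0.6, 1.1, 0.6]
grip_width: 0.0
t 35.4 jaw -5.13 eef [0.6242 0.0503 0.0128] rackxy 0.0005 -0.1234 units [ 0.07  0.01 -0.02]
coupon [118.9 275.2] [0.3569 0.2777] [0.1175 0.0794] yaw 123.3
coupon [350.2 182.7] [ 0.565  -0.2746] [0.0686 0.0524] yaw 167.3
coupon [166.1 120. ] [0.725  0.1615] [0.0892 0.0759] yaw 105.9
coupon [248.1  85.9] [ 0.803  -0.0364] [0.0755 0.1356] yaw 86.7
coupon [263.8  73.5] [ 0.832  -0.0747] [0.0727 0.061 ] yaw 94.1
```

```bash
python3 -m jog '0 0 -0.15 0 0;0 -1 0 0 0;0 -1 0 0 0;0 -1 0 0 0;0 -1 0 0 0;0.8 0 0.9 0 0;0.8 0 0.9 0 0;0.8 0 0 0 0;0.8 0 0 0 0;0.8 0 0 0 0;0.8 0 0 0 0'; python3 rk.py .002 -.082 .036
```

```text
time_s: 36.38
eef_pos: [0.6279, 0.0893, 0.1125]
tcp_rot: [0.071, 1.57, -0.073]
ft_force: [-0.9, -0.6, -0.0]
grip_width: 0.068
t 36.4 jaw -5.25 eef [0.6279 0.0893 0.1125] rackxy 0.0008 -0.0843 units [3.06 0.09 0.05]
```

```bash
python3 -m jog '0.8 1 0.09 0.05 0;0.8 1 0 0 0;0.8 0.7 0 0 0;0.8 0.36 0 0 0;0.8 0 0 0 0;0 0 0 0 0;0 0 0 0 0;0 0 0 0 0;0 0 0 0 0;0 0 0 0 0;0 0 0 0 0'; python3 rk.py .002 -.082 .036
python3 -m jog '0 -0.5 0 0 0;0 -1 0 0 0;0 -1 0 0 0;0 -1 0 0 0;0 0 0 0 0;0 0 0 0 0'
python3 - <<'E'
from rk import *
im=robot.snapshot("side");cv2.imwrite("pics/h1.png",im)
o,_=tool();P=o["eef_pos"]+[0,0,.0195];Y=np.r_[yh,0];X=np.r_[xh,0];k=np.array([0,0,1.])
pv=proj("side",P);print(pv)
m=((im.min(2)>115)&(np.ptp(im.astype(int),2)<25)).astype(np.uint8)
x0,y0=pv.astype(int);sub=im[y0-25:y0+45,x0-35:x0+35].min(2)
for f in(30,45,55,65,75):
    a=np.radians(f);u=np.cos(a)*Y+np.sin(a)*k;n=-np.sin(a)*Y+np.cos(a)*k
    pt=lambda l,w,h:(proj("side",P+l*u+w*X+h*n)).round(1)
    print(f,"low near top",pt(-.05,-.027,.0075),"bot",pt(-.05,-.027,-.0075),"low far top",pt(-.05,.027,.0075),"high near bot",pt(.02,-.027,-.0075),"high far top",pt(.02,.027,.0075))
print(sub[::3,::3])
E
```

```text
time_s: 37.3
eef_pos: [0.6302, 0.0931, 0.0373]
tcp_rot: [0.071, 1.568, -0.071]
ft_force: [-0.4, 0.1, 5.2]
grip_width: 0.0485
t 37.3 jaw -5.16 eef [0.6302 0.0931 0.0373] rackxy 0.0027 -0.0803 units [ 0.05 -0.07 -0.03]
time_s: 37.8
eef_pos: [0.6302, 0.0933, 0.1258]
tcp_rot: [0.071, 1.567, -0.07]
ft_force: [0.7, -0.7, -1.4]
grip_width: 0.0477
[195.19595784 225.82735068]
30 low near top [215.3 226.1] bot [213.7 230.7] low far top [202.3 216.7] high near bot [195.7 234.1] high far top [184.1 219.5]
45 low near top [213.9 230.1] bot [211.5 234.8] low far top [201.  220.7] high near bot [196.  232.4] high far top [185.3 217.8]
55 low near top [212.6 232.9] bot [209.6 237.4] low far top [199.7 223.4] high near bot [196.4 231.2] high far top [186.3 216.8]
65 low near top [211.  235.6] bot [207.5 239.8] low far top [198.1 226.1] high near bot [196.9 230. ] high far top [187.3 215.9]
75 low near top [209.  238.1] bot [205.3 241.9] low far top [196.2 228.5] high near bot [197.6 228.8] high far top [188.3 215.2]
[[181 184 181 179 182  68 108  34  29  31  32  33  34  44  77 204 178 182
  181 180 1
[... 1639 characters left out ...]
85 183 186 183 185 185 186 185 186 125  93 204 194 246 155 146 148
  149 146 149 150 140 168]
 [180 179 185 185 183 186 178 184 167  88  85 139 178 204 202 170 151 148
  148 151 150 110 180 188]
 [180 181 184 184 185 187 188 108 154 177 137 148 163 163 171 162 156 150
  150 149  97 189 188 187]
 [184 183 180 187 186 178  93  83 187 191 189 125  92 152 162 164 146 105
  149 129 189 190 189 192]
 [183 180 186 184 150 108  91  88 154 180 191 161 156  92 146 131  84  82
  175 188 187 190 189 191]
 [187 185 181 112 102 193 143 109 103 161 167 158 162 132 110  89  83 189
  185 188 185 186 190 190]
 [184 184  88  86 126 190 191 166 122  95 157 154 155  88  88 114 185 185
  184 186 187 188 187 191]]
```

```bash
python3 -m jog '0 0 0 0 1;0 0 0 0 1;0 0 0 0 1;0 0 0 0 1;0 0 0 0 1;0 0 0 0 1;0 0 0 0 0.1;0 0 0 0 0;0 0 0 0 0'
cat > bl.py <<'E'
from h import *
import sys
b=np.array([.436,.105]);nb=np.array([.494,.869]);tb=np.array([.869,-.494])
def to(s,t,z):
    o,R=tool();e=o["eef_pos"];p=b+s*nb+t*tb
    print("t",round(o["time_s"],1),"jaw",np.degrees(np.arctan2(R[1,2],R[0,2])).round(2),"s,t",(nb@(e[:2]-b)).round(4),(tb@(e[:2]-b)).round(4),"z",e[2].round(4),"F",o["ft_force"].round(1),"units",need(p[0]-e[0],p[1]-e[1],z-e[2])[0])
to(*map(float,sys.argv[1:4]))
E
python3 bl.py .095 0 .126
```

```text
time_s: 38.6
eef_pos: [0.6289, 0.0929, 0.123]
tcp_rot: [0.402, 1.534, -0.403]
ft_force: [-0.8, -0.4, -1.8]
grip_width: 0.0475
t 38.6 jaw -29.42 s,t 0.0848 0.1736 z 0.123 F [-0.8 -0.4 -1.8] units [-0.11  0.43 -6.95]
```

```bash
python3 -m jog '0 0 0.43 -1 0;0 0 0 -1 0;0 0 0 -1 0;0 0 0 -1 0;0 0 0 -1 0;0 0 0 -1 0;0 0 0 -0.95 0;0 1 0 0 0;0 1 0 0 0;0 1 0 0 0;0 0.15 0 0 0;0 0 0 0 0'; python3 bl.py .07 0 .045; python3 -m jog '0 0 -0.4 0 0;0 0 -0.4 0 0;0 0 -0.2 0 0;0 0 -0.1 0 0;0 0 0 0 0'; python3 bl.py .045 0 .045
```

```text
time_s: 39.6
eef_pos: [0.4823, 0.1876, 0.0438]
tcp_rot: [0.402, 1.536, -0.405]
ft_force: [0.3, 0.0, -0.8]
grip_width: 0.0475
t 39.6 jaw -29.48 s,t 0.0946 -0.0006 z 0.0438 F [ 0.3  0.  -0.8] units [-0.05 -0.99  0.02]
time_s: 40.02
eef_pos: [0.4703, 0.1633, 0.0459]
tcp_rot: [0.405, 1.531, -0.405]
ft_force: [0.3, -0.0, -1.5]
grip_width: 0.0474
t 40.0 jaw -29.61 s,t 0.0676 0.001 z 0.0459 F [ 0.3 -0.  -1.5] units [ 0.03 -0.91 -0.04]
```

```bash
python3 -m jog '0 0 -0.15 0 0;0 0 -0.15 0 0;0 0 0 0 0'; python3 bl.py .045 0 .045; python3 -m jog '0 0 -0.15 0 0;0 0 -0.15 0 0;0 0 0 0 0'; python3 bl.py .045 0 .045;  python3 -m jog '0 0 -0.12 0 0;0 0 -0.12 0 0;0 0 0 0 0'; python3 bl.py .045 0 .045
```

```text
time_s: 40.27
eef_pos: [0.4661, 0.1571, 0.0451]
tcp_rot: [0.404, 1.532, -0.405]
ft_force: [1.3, 1.3, -0.8]
grip_width: 0.0479
t 40.3 jaw -29.56 s,t 0.0602 0.0004 z 0.0451 F [ 1.3  1.3 -0.8] units [ 0.   -0.61 -0.02]
time_s: 40.52
eef_pos: [0.4622, 0.1504, 0.0449]
tcp_rot: [0.404, 1.533, -0.405]
ft_force: [0.2, 1.3, -1.3]
grip_width: 0.0473
t 40.5 jaw -29.57 s,t 0.0524 0.0003 z 0.0449 F [ 0.2  1.3 -1.3] units [-0.   -0.3  -0.01]
time_s: 40.77
eef_pos: [0.4593, 0.1453, 0.0449]
tcp_rot: [0.404, 1.533, -0.405]
ft_force: [-0.5, 1.3, -1.8]
grip_width: 0.0468
t 40.8 jaw -29.57 s,t 0.0465 0.0003 z 0.0449 F [-0.5  1.3 -1.8] units [-0.   -0.06 -0.01]
```

```bash
python3 -m jog '0 0 -0.12 0 0;0 0 -0.1 0 0;0 0 0 0 0'; python3 bl.py .045 0 .045
python3 - <<'E'
from h import *
im=crop("side",195,295,225,310,6,"c15")
o,_=tool();P=o["eef_pos"]+[0,0,.0195];print((proj("side",P)-[195,225])*6)
E
```

```text
time_s: 41.02
eef_pos: [0.4566, 0.1405, 0.0449]
tcp_rot: [0.404, 1.533, -0.405]
ft_force: [0.4, 0.8, -0.2]
grip_width: 0.0469
t 41.0 jaw -29.58 s,t 0.0411 0.0004 z 0.0449 F [ 0.4  0.8 -0.2] units [-0.    0.16 -0.02]
[230.04267195 365.10251641]
```

View pics/c15.png

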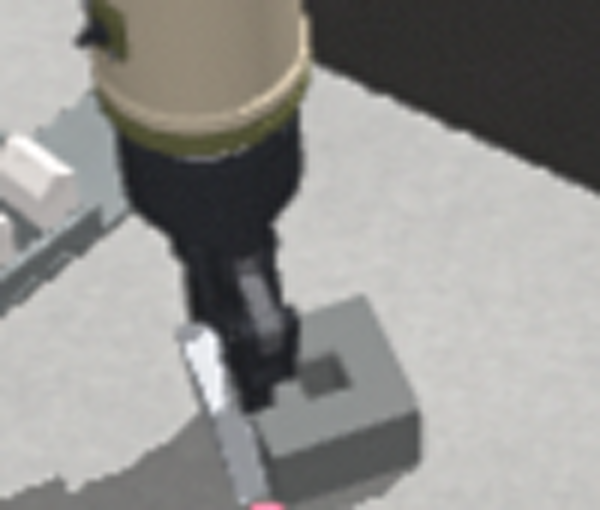

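Run:
```python
from h import *
o,_=tool();P=o["eef_pos"]+[0,0,.0195];N=np.array([.494,.869,0]);T=np.array([.869,-.494,0]);k=np.array([0,0,1.])
print("block corner near",(proj("side",np.r_[.436,.105,.04]+.035*N-.035*T)-[195,225])*6,(proj("side",np.r_[.436,.105,0]+.035*N-.035*T)-[195,225])*6)
for f in(45,60,70,80,90):
    a=np.radians(f);u=np.cos(a)*N+np.sin(a)*k;n=-np.sin(a)*N+np.cos(a)*k
    pt=lambda l,w,h:((proj("side",P+l*u+w*T+h*n)-[195,225])*6).round(0)
    print(f,"low near top",pt(-.05,-.027,.0075),"bot",pt(-.05,-.027,-.0075),"high near top",pt(.02,-.027,.0075),"bot",pt(.02,-.027,-.0075),"high far bot",pt(.02,.027,-.0075))
```

```text
block corner near [273.99927928 454.39827502] [278.80783802 506.55674523]
45 low near top [341. 423.] bot [320. 444.] high near top [229. 391.] bot [207. 414.] high far bot [167. 321.]
60 low near top [323. 442.] bot [296. 461.] high near top [240. 385.] bot [213. 405.] high far bot [172. 313.]
70 low near top [308. 453.] bot [278. 470.] high near top [248. 382.] bot [218. 399.] high far bot [178. 307.]
80 low near top [291. 464.] bot [260. 478.] high near top [256. 380.] bot [224. 394.] high far bot [184. 302.]
90 low near top [273. 473.] bot [241. 484.] high near top [264. 378.] bot [231. 389.] high far bot [191. 297.]
```

```bash
python3 -m jog '0.8 0 0 0 0;0.8 0 0 0 0;0.8 0 0 0 0;0.8 0 0 0 0;0.8 0 0 0 0;0.8 0.2 0 0 0;0.8 0.2 0 0 0;0.8 0 0 0 0'; python3 bl.py .0425 0 .033;python3 -m jog '0.8 0.08 0.05 0 0;0.8 0 0 0 0;0 0 0 0 0;0 0 0 0 0;0 0 0 0 0;0 0 0 0 0;0 0 0 0 0;0 0 0 0 0'; python3 bl.py .0425 0 .033
```

```text
time_s: 41.73
eef_pos: [0.4561, 0.1408, 0.0337]
tcp_rot: [0.404, 1.534, -0.405]
ft_force: [0.1, -0.1, 0.2]
grip_width: 0.0681
t 41.7 jaw -29.55 s,t 0.041 -0.0002 z 0.0337 F [ 0.1 -0.1  0.2] units [0.03 0.06 0.01]
time_s: 42.4
eef_pos: [0.4576, 0.1424, 0.0334]
tcp_rot: [0.404, 1.532, -0.404]
ft_force: [-2.4, 0.5, 6.0]
grip_width: 0.0518
t 42.4 jaw -29.54 s,t 0.0432 0.0003 z 0.0334 F [-2.4  0.5  6. ] units [ 0.02 -0.03 -0.01]
```

```bash
python3 -m jog '0 -0.5 0 0 0;0 -0.8 0 0 0;0 -1 0 0 0;0 -1 0 0 0;0 -0.8 0 0 0;0 0 0 0 -1;0 0 0 0 -1;0 0 0 0 -1;0 0 0 0 -1;0 0 0 0 -1;0 0 0 0 -1;0 0 0 0 -0.1'; python3 rk.py 0 .02 .135
python3 - <<'E'
from rk import *
im=robot.snapshot("side");cv2.imwrite("pics/h2.png",im)
o,_=tool();P=o["eef_pos"]+[0,0,.0195];Y=np.r_[yh,0];X=np.r_[xh,0];k=np.array([0,0,1.])
for f in(75,90,105):
    a=np.radians(f);u=np.cos(a)*Y+np.sin(a)*k;n=-np.sin(a)*Y+np.cos(a)*k
    pt=lambda l,w,h:(proj("side",P+l*u+w*X+h*n)).round(0).tolist()
    print(f,"low near",pt(-.052,-.027,.0075),pt(-.052,-.027,-.0075),"far",pt(-.052,.027,.0075),"high near",pt(.018,-.027,.0075),pt(.018,-.027,-.0075),"far",pt(.018,.027,-.0075))
a=np.array(pt(-.05,0,0)).astype(int)
g=im.min(2);x0,y0=a;print(x0,y0)
for r in range(y0-40,y0+14,3): print(r,g[r,x0-22:x0+26:3])
E
```

```text
time_s: 43.4
eef_pos: [0.4573, 0.142, 0.1353]
tcp_rot: [0.068, 1.57, -0.068]
ft_force: [0.6, -0.4, -1.9]
grip_width: 0.0523
t 43.4 jaw -4.96 eef [0.4573 0.142  0.1353] rackxy -0.1736 -0.0464 units [0.01 2.66 6.94]
75 low near [245.0, 277.0] [241.0, 281.0] far [230.0, 266.0] high near [238.0, 265.0] [234.0, 269.0] far [219.0, 257.0]
90 low near [241.0, 281.0] [237.0, 284.0] far [227.0, 270.0] high near [240.0, 264.0] [235.0, 267.0] far [220.0, 256.0]
105 low near [237.0, 284.0] [233.0, 287.0] far [223.0, 273.0] high near [241.0, 263.0] [237.0, 266.0] far [222.0, 254.0]
228 279
239 [195 140  41  60  35  36  37  39  38  37  36  42 172 195 195 196]
242 [196 155  48  33  34  35  34  39  35  35  41  86 117 192 190 196]
245 [155 153 156  75  32  37  33  36  36  34  37  87 136 183 143 195]
248 [155 152 154 154  82  32  27  87  36  32  69  42  75 116 105  88]
251 [155 154 155 157 120  30  31 101  36  47  46  50  44  62  71 141]
254 [174 156 156 156 136  28 233 185  80  34  66 110  35  37  42 179]
257 [174 160 160 157 139 182 235 234 212  75  53  47  33  29  28 196]
260 [151 130 151 129 183 155 147 239 236 227  37  35  35  35  99 195]
263 [110  89 106 199 192 177 138 133 232 238 105  33  31 146 199 194]
266 [ 92 118 200 197 198 167 139 136 137 196 123  34  42 202 198 199]
269 [180 194 197 192 194 195 136 137 137 136 124  37 186 196 198 201]
272 [195 193 195 192 195 193 137 134 138 137 136 145 198 198 196 193]
275 [195 198 193 193 192 198 179 139 138 137 137 142 198 198 195 161]
278 [191 194 192 194 195 192 195 196 136 137 147 140 163 143 141 142]
281 [191 192 194 193 191 197 196 195 199 142 143 140 143 142 143 144]
284 [194 196 196 195 196 196 197 194 199 131 141 134 142 134 112 115]
287 [193 194 194 193 192 195 197 194 198  84 144 142 142  86  85  71]
290 [194 190 194 196 193 190 196 192 196  89 137 142 142 120  92 135]
```

```bash
python3 -m jog '0 0 1 1 0;0 0 1 1 0;0 0 0.66 1 0;0 0 0 1 0;0 0 0 1 0;0 0 0 1 0;0 0 0 0.94 0;0 0 0 0 0;0 0 0 0 0'; python3 rk.py 0 .02 .08; python3 -m jog '0 1 0 0 0;0 1 0 0 0;0 0.4 0 0 0;0 0.3 0 0 0;0 0 0 0 0'; python3 rk.py 0 .02 .0405
```

```text
time_s: 44.2
eef_pos: [0.6367, 0.1923, 0.1345]
tcp_rot: [0.073, 1.571, -0.073]
ft_force: [-0.6, -0.1, -1.3]
grip_width: 0.0523
t 44.2 jaw -5.34 eef [0.6367 0.1923 0.1345] rackxy 0.0007 0.0191 units [ 2.18  0.04 -0.03]
time_s: 44.62
eef_pos: [0.6351, 0.1927, 0.0669]
tcp_rot: [0.07, 1.572, -0.071]
ft_force: [-0.6, 0.0, -1.2]
grip_width: 0.052
t 44.6 jaw -5.16 eef [0.6351 0.1927 0.0669] rackxy -0.0008 0.0194 units [1.06 0.02 0.04]
```

```bash
python3 -m jog '0 0.15 0.02 0.03 0;0 0.15 0 0 0;0 0.15 0 0 0;0 0 0 0 0'; python3 -m jog '0 0.15 0 0 0;0 0.15 0 0 0;0 0 0 0 0';python3 -m jog '0 0.15 0 0 0;0 0.15 0 0 0;0 0 0 0 0'; python3 rk.py 0 .02 .0405
```

```text
time_s: 44.95
eef_pos: [0.6373, 0.193, 0.0569]
tcp_rot: [0.071, 1.569, -0.071]
ft_force: [-0.1, -0.6, -1.9]
grip_width: 0.052
time_s: 45.2
eef_pos: [0.6366, 0.1931, 0.0484]
tcp_rot: [0.07, 1.571, -0.071]
ft_force: [-1.1, -0.3, -1.8]
grip_width: 0.052
time_s: 45.45
eef_pos: [0.6372, 0.1932, 0.0417]
tcp_rot: [0.071, 1.569, -0.071]
ft_force: [0.0, -2.0, 0.8]
grip_width: 0.0522
t 45.5 jaw -5.15 eef [0.6372 0.1932 0.0417] rackxy 0.0012 0.0201 units [ 0.05 -0.   -0.05]
```

```bash
python3 -m jog '0 0.06 0 0 0;0.8 0 0 0 0;0.8 0 0 0 0;0.8 0 0 0 0;0.8 0 0 0 0;0.8 -0.3 0 0 0;1 -1 0 0 0;1 -1 0 0 0;1 -1 0 0 0;1 -1 0 0 0;1 -1 0 0 0'; python3 -m jog '1 0 -1 0 -1;1 0 -1 0 -1;1 0 -1 0 -1;1 0 -1 0 -1;1 0 -1 0 -1;1 0 0 0 -1;1 0 0 0 -1;1 0 0 0 -1;1 0 0 0 -1;1 0 0 0 -1;1 0 0 0 -1;1 0 0 0 -1' >/dev/null;python3 -m jog '1 0 0 0 -1;1 0 0 0 -1;1 0 0 0 -1;1 0 0 0 -1;1 0 0 0 -1;1 0 0 0 -1;1 0 0 0 -1;1 0 0 0 -1;1 0 0 0 -0.6;1 0 0 0 0'; python3 cp.py;python3 - <<'E'
from rk import *
o,R=tool();print(o["eef_pos"],np.degrees(np.arctan2(R[1,2],R[0,2])),need(*(np.array([.5504,-.2713,.115])-o["eef_pos"])))
im=robot.snapshot("side");cv2.imwrite("pics/h3.png",im)
pt=lambda x,y,z:proj("side",np.r_[c+x*xh+y*yh,z]).round(0).tolist()
print([pt(x,y,.078) for x in(-.027,.027) for y in(.0125,.0275)])
m=(im.min(2)>222).astype(np.uint8);m[:,:140]=0;m[:,230:]=0;m[:220]=0;m[310:]=0
for q in cv2.findContours(m,0,2)[0]:
    if cv2.contourArea(q)>8: print(cv2.boundingRect(q),cv2.minAreaRect(q))
E
```

```text
time_s: 46.37
eef_pos: [0.6369, 0.1933, 0.1747]
tcp_rot: [0.071, 1.569, -0.07]
ft_force: [-0.4, 0.6, -0.1]
grip_width: 0.0852
time_s: 48.2
eef_pos: [0.6433, 0.069, 0.1733]
tcp_rot: [-1.045, 1.305, 1.045]
ft_force: [0.6, 0.1, 0.6]
grip_width: 0.0854
coupon [350.1 182.8] [ 0.5648 -0.2745] [0.0682 0.0524] yaw 167.3
coupon [76.3 92.3] [0.7978 0.378 ] [0.0224 0.2122] yaw 19.4
coupon [151.8  68. ] [0.8527 0.195 ] [0.0217 0.2407] yaw 21.2
[0.64327455 0.06897522 0.17320414] 77.1967153319751 (array([  2.33,   0.61, -14.1 ]), 0.0)
[[179.0, 266.0], [175.0, 270.0], [166.0, 256.0], [162.0, 259.0]]
(177, 264, 8, 6) ((180.0609893798828, 267.0487976074219), (8.589556694030762, 1.8740851879119873), 38.65980911254883)
(197, 248, 9, 6) ((201.09759521484375, 250.37808227539062), (9.370426177978516, 1.7179114818572998), 38.65980911254883)
```

```bash
python3 -m jog '1 0 0.61 -1 0;1 0 0 -1 0;1 0 0 -1 0;1 0 0 -1 0;1 0 0 -1 0;1 0 0 -1 0;1 0 0 -1 0;1 0 0 -1 0;1 0 0 -1 0;1 0 0 -1 0;1 0 0 -1 0;1 0 0 -1 0'; python3 -m jog '1 1 0 -1 0;1 1 0 -1 0;1 0.33 0 -0.1 0;1 1 0 0 0;1 1 0 0 0;1 1 0 0 0;1 1 0 0 0;1 0 0 0 0;1 0 0 0 0'
python3 - <<'E'
from rk import *
o,R=tool();print(o["eef_pos"],need(*(np.array([.5504,-.2713,-.009])-o["eef_pos"])))
im=robot.snapshot("side");cv2.imwrite("pics/h4.png",im)
print(im.min(2)[248:284:3,152:212:3])
E
```

```text
time_s: 49.3
eef_pos: [0.5618, -0.2214, 0.1732]
tcp_rot: [-1.043, 1.307, 1.042]
ft_force: [-0.6, -0.8, -0.5]
grip_width: 0.0857
time_s: 50.05
eef_pos: [0.55, -0.2708, 0.0141]
tcp_rot: [-1.042, 1.307, 1.045]
ft_force: [0.1, 0.1, 0.8]
grip_width: 0.0852
[ 0.5500017  -0.2708402   0.01413612] (array([ 0.93, -0.02, -0.02]), 0.0)
[[192 191 193 196 187 193 195 190 193 193 193 193 192 191 130 242 153  96
   95  96]
 [191 190 190 192 195 190 193 196 192 193 192 193 182 103 168 203 210 123
   95  95]
 [187 186 189 186 189 194 191 192 190 187 191 164  89 116 165 205 202 190
  162  95]
 [193 188 192 184 192 191 193 193 195 193 124 204 249 202 125 168 180 164
  165  98]
 [ 77 189 188 228 229 210 195 191 182  97 102 212 210 232 226 102 169 165
  141  97]
 [ 61 190 190 149 232 230 221 167 163 117 161 167 207 211 171 123  97 104
   92  88]
 [201 190 192 195 123 224 228 228 203 251 145 141 168 175 168 140 118  89
   86 100]
 [218 201 189 193 150 124 221 231 148 211 250 153 118 168 157 144  87  93
  116 120]
 [212 122 190 170 139 131 127 135 131 210 165 171  98 152 122  88  95 118
  121 118]
 [122 120 105 161 199 165 132 128 137 145 171 166 165  95  93 104 120 118
  120 123]
 [123 102  91 156 199 198 174 143 134 136 172 166  90  98 144 118 119 115
  117 120]
 [ 97  75  98 107 168 195 169 165 129 142 128  93  99 177 195 147 118 119
  117 118]]
```

```bash
python3 -m jog '1 0.5 0 0 0;1 0.43 0 0 0;1 0 0 0 0;0 0 0 0 0;0 0 0 0 0;0 0 0 0 0;0 0 0 0 0;0 0 0 0 0;0 0 0 0 0;0 -0.3 0 0 0;0 -1 0 0 0;0 -1 0 0 0'; python3 -m jog '0 -1 0 0 0;0 -1 0 0 0;0 -1 0 0 0;0 0 0 0 1;0 0 0 0 1;0 0 0 0 1;0 0 0 0 1;0 0 0 0 1;0 0 0 0 1;0 0 0 0 1;0 0 0 0 1;0 0 0 0 1'; python3 -m jog '0 0 0 0 1;0 0 0 0 1;0 0 0 0 1;0 0 0 0 1;0 0 0 0 1;0 0 0 0 1;0 0 0 0 1;0 0 0 0 1;0 0 0 0 1;0 0 0 0 1;0 0 0 0 1;0 0 0 0 0.6'; python3 rk.py 0 -.08 .122
```

```text
time_s: 51.1
eef_pos: [0.5501, -0.2711, 0.0493]
tcp_rot: [-1.043, 1.307, 1.045]
ft_force: [0.0, 0.1, 0.0]
grip_width: 0.0
time_s: 52.1
eef_pos: [0.5507, -0.2715, 0.1243]
tcp_rot: [-0.561, 1.497, 0.56]
ft_force: [-0.6, -0.3, 0.3]
grip_width: 0.0
time_s: 53.1
eef_pos: [0.5507, -0.2714, 0.1243]
tcp_rot: [0.073, 1.569, -0.074]
ft_force: [0.2, -0.1, -0.3]
grip_width: -0.0001
t 53.1 jaw -5.37 eef [ 0.5507 -0.2714  0.1243] rackxy -0.0451 -0.4502 units [ 0.09 14.82  1.69]
```

```bash
python3 cp.py
python3 - <<'E'
from h import *
im=robot.snapshot("side");cv2.imwrite("pics/h5.png",im)
m=(im.min(2)>175).astype(np.uint8);m[:160]=0;m[280:]=0;m[:,:235]=0;m[:,365:]=0
for q in cv2.findContours(m,1,2)[0]:
    if 60<cv2.contourArea(q)<700:
        r=cv2.minAreaRect(q);print(r,plane("side",r[0],.018))
E
```

```text
coupon [390.2 153.4] [ 0.6331 -0.3712] [0.1896 0.0167] yaw 165.0
((297.8461608886719, 193.23074340820312), (22.18800926208496, 12.75810432434082), 33.690067291259766) [ 0.56014225 -0.29232991]
```

```bash
python3 -m jog '1 0 1 0 0;1 0 1 0 0;1 0 1 0 0;1 0 1 0 0;1 0 1 0 0;1 0 1 0 0;1 0 1 0 0;1 0 1 0 0;1 0 0 0 0'; python3 cp.py
python3 - <<'E'
from h import *
im=robot.snapshot("side")
m=(im.min(2)>175).astype(np.uint8);m[:160]=0;m[280:]=0;m[:,:235]=0;m[:,365:]=0
for q in cv2.findContours(m,1,2)[0]:
    if 60<cv2.contourArea(q)<700:
        r=cv2.minAreaRect(q);print(r,plane("side",r[0],.018))
E
```

```text
time_s: 53.95
eef_pos: [0.5691, -0.0657, 0.1244]
tcp_rot: [0.066, 1.569, -0.062]
ft_force: [0.1, 0.6, -0.4]
grip_width: 0.0852
coupon [118.7 275.3] [0.3567 0.2781] [0.1181 0.0804] yaw 124.1
coupon [358.2 184.1] [ 0.5613 -0.2935] [0.0684 0.0528] yaw 171.0
coupon [212.6 156.5] [0.6349 0.0512] [0.0179 0.1748] yaw 1.2
coupon [284.7 154.1] [ 0.6369 -0.121 ] [0.0188 0.2018] yaw 3.3
((297.8461608886719, 193.23074340820312), (22.18800926208496, 12.75810432434082), 33.690067291259766) [ 0.56014225 -0.29232991]
((271.7567443847656, 173.45945739746094), (21.700664520263672, 30.578210830688477), 9.462322235107422) [ 0.68787567 -0.31789688]
```

```bash
python3 -m jog '1 0 0 0 -1;1 0 0 0 -1;1 0 0 0 -1;1 0 0 0 -1;1 0 0 0 -1;1 0 0 0 -1;1 0 0 0 -1;1 0 0 0 -1;1 0 0 0 -1;1 0 0 0 -1;1 0 0 0 -1;1 0 0 0 -1' >/dev/null;python3 -m jog '1 0 0 0 -1;1 0 0 0 -1;1 0 0 0 -1;1 0 0 0 -1;1 0 0 0 -1;1 0 0 0 -1;1 0 0 0 -1;1 0 0 0 -1;1 0 0 0 -1;1 0 0 0 -0.6;1 0 0 0 0'; python3 cp.py;python3 - <<'E'
from rk import *
o,R=tool();print(o["eef_pos"],np.degrees(np.arctan2(R[1,2],R[0,2])),need(*(np.array([.5462,-.2907,-.010])-o["eef_pos"])))
E
```

```text
time_s: 55.97
eef_pos: [0.5684, -0.0739, 0.1238]
tcp_rot: [-1.097, 1.278, 1.096]
ft_force: [-0.0, -0.7, 0.5]
grip_width: 0.0852
coupon [444.5 394. ] [ 0.0687 -0.4801] [0.087 0.081] yaw 178.1
coupon [358.2 184.1] [ 0.5613 -0.2935] [0.0684 0.0528] yaw 171.0
coupon [146.6  30.3] [0.945  0.2066] [0.089  0.0913] yaw 5.7
coupon [423.   25.5] [ 0.9393 -0.4587] [0.1    0.0861] yaw 178.2
coupon [22.  16.5] [0.9868 0.5102] [0.1079 0.0816] yaw 88.5
[ 0.56843526 -0.07363487  0.12381069] 81.14352495182678 (array([ 5.36, -0.46, -8.71]), 0.0)
```

```bash
python3 -m jog '1 0 -0.46 -1 0;1 0 0 -1 0;1 0 0 -1 0;1 0 0 -1 0;1 0 0 -1 0;1 0 0 -1 0;1 0 0 -1 0;1 0 0 -1 0;1 0 0 -0.71 0;1 1 0 0 0;1 1 0 0 0;1 1 0 0 0'; python3 -m jog '1 1 0 0 0;1 0 0 0 0';  python3 - <<'E'
from h import *
o,R=tool();print(need(*(np.array([.5462,-.2907,-.009])-o["eef_pos"])))
im=robot.snapshot("side")
m=(im.min(2)>175).astype(np.uint8);m[:160]=0;m[280:]=0;m[:,:235]=0;m[:,365:]=0
for q in cv2.findContours(m,1,2)[0]:
    if 30<cv2.contourArea(q)<700:
        r=cv2.minAreaRect(q);print(r,plane("side",r[0],.018))
E
```

```text
time_s: 57.02
eef_pos: [0.5464, -0.2907, 0.0482]
tcp_rot: [-1.095, 1.279, 1.092]
ft_force: [0.2, -0.6, -0.6]
grip_width: 0.0853
time_s: 57.18
eef_pos: [0.5433, -0.2887, 0.0188]
tcp_rot: [-1.089, 1.282, 1.101]
ft_force: [-2.1, 0.6, -1.3]
grip_width: 0.0857
(array([ 1.11, -0.14, -0.06]), 0.0)
((297.8461608886719, 193.23074340820312), (22.18800926208496, 12.75810432434082), 33.690067291259766) [ 0.56014225 -0.29232991]
```

```bash
python3 -m jog '1 0.5 0 0 0;1 0.3 0 0 0;1 0 0 0 0;1 0 0 0 0'; python3 -m jog '1 0.3 0 0 0;1 0.2 0 0 0;1 0 0 0 0;1 0 0 0 0'; python3 -m jog '0 0 0 0 0;0 0 0 0 0;0 0 0 0 0;0 0 0 0 0;0 0 0 0 0;0 0 0 0 0'
```

```text
time_s: 57.57
eef_pos: [0.5468, -0.2894, 0.0041]
tcp_rot: [-1.096, 1.278, 1.096]
ft_force: [-0.4, 0.0, 0.7]
grip_width: 0.0856
time_s: 57.9
eef_pos: [0.5465, -0.2891, -0.0091]
tcp_rot: [-1.095, 1.278, 1.097]
ft_force: [-0.3, 0.2, -0.2]
grip_width: 0.0854
time_s: 58.4
eef_pos: [0.547, -0.2894, -0.0075]
tcp_rot: [-1.097, 1.278, 1.095]
ft_force: [-3.3, 1.2, 10.6]
grip_width: 0.0488
```

```bash
python3 -m jog '0 0 0 0 0;0 0 0 0 0;0 -0.3 0 0 0;0 -1 0 0 0;0 -1 0 0 0;0 -1 0 0 0;0 -1 0 0 0;0 -1 0 0 0;0 0 0 0 0'; python3 -m jog '0 0 0 0 1;0 0 0 0 1;0 0 0 0 1;0 0 0 0 1;0 0 0 0 1;0 0 0 0 1;0 0 0 0 1;0 0 0 0 1;0 0 0 0 1;0 0 0 0 1;0 0 0 0 1;0 0 0 0 1' >/dev/null; python3 -m jog '0 0 0 0 1;0 0 0 0 1;0 0 0 0 1;0 0 0 0 1;0 0 0 0 1;0 0 0 0 1;0 0 0 0 1;0 0 0 0 1;0 0 0 0 1;0 0 0 0 0.6;0 0 0 0 0'; python3 rk.py 0 -.08 .122
```

```text
time_s: 59.15
eef_pos: [0.5494, -0.2901, 0.1299]
tcp_rot: [-1.102, 1.274, 1.089]
ft_force: [0.3, 0.4, 0.6]
grip_width: 0.0001
time_s: 61.07
eef_pos: [0.5468, -0.2891, 0.1239]
tcp_rot: [0.072, 1.569, -0.072]
ft_force: [0.3, -0.5, 0.6]
grip_width: -0.0003
t 61.1 jaw -5.25 eef [ 0.5468 -0.2891  0.1239] rackxy -0.0476 -0.4682 units [ 0.08 15.54  1.81]
```

```bash
python3 -m jog '1 0 1 0 0;1 0 1 0 0;1 0 1 0 0;1 0 1 0 0;1 0 1 0 0;1 0 1 0 0;1 0 1 0 0;1 0 1 0 0;1 0 0 0 0'; python3 cp.py
python3 - <<'E'
from h import *
im=robot.snapshot("side")
m=(im.min(2)>150).astype(np.uint8);m[:160]=0;m[280:]=0;m[:,:235]=0;m[:,365:]=0
for q in cv2.findContours(m,1,2)[0]:
    if 60<cv2.contourArea(q)<700:
        r=cv2.minAreaRect(q);print(np.round(r[0],1),np.round(r[1],1),r[2],plane("side",r[0],.018))
t=cv2.imread("pics/last.png");print(t.min(2)[164:206:3,334:385:3])
E
```

```text
time_s: 61.82
eef_pos: [0.5653, -0.0835, 0.1242]
tcp_rot: [0.066, 1.569, -0.062]
ft_force: [-0.7, 1.0, -0.2]
grip_width: 0.0853
coupon [441.2 393.6] [ 0.0696 -0.4725] [0.0897 0.0711] yaw 145.9
coupon [ 59.9 402.2] [0.063  0.4189] [0.0617 0.1792] yaw 55.6
coupon [118.5 275.2] [0.357  0.2787] [0.1193 0.0798] yaw 122.6
coupon [147.6  29.6] [0.9466 0.204 ] [0.0788 0.0911] yaw 8.4
coupon [423.   23.5] [ 0.9442 -0.4589] [0.0903 0.0861] yaw 178.2
coupon [22.5 16.5] [0.9868 0.509 ] [0.1104 0.0816] yaw 88.5
[275. 168.] [16. 18.] 90.0 [ 0.69659508 -0.34704231]
[[ 41  39  40  40  42  39  42  38  41  40  37  40  35  42  39  41  41]
 [ 40  40  39  41  41  41  39  41  38  42  41  40  39  26  31 223 209]
 [ 41  41  39  41  37  40  40  43  36  39  41  36  21  29 227 225 225]
 [ 42  39  40  39  39  39  44  39  40  39  39  25  28 207 227 224 228]
 [ 41  43  40  40  42  42  40  39  42  41  27  24 126 226 227 227 224]
 [ 40  39  41  40  40  41  41  42  39  39  29  92 227 224 226 229 227]
 [ 40  40  41  41  41  41  42  41  38  29  49 234 226 226 224 226 230]
 [ 35  40  42  42  41  39  43  38  43  43  25  51 225 224 227 227 226]
 [ 40  38  41  41  41  40  43  39  37  41  40  26  36 158 225 228 229]
 [ 44  39  39  40  39  40  44  37  42  43  42  43  27  31 116 225 231]
 [ 41  38  40  39  40  39  40  43  43  41  38  42  40  37  25  89 227]
 [ 40  40  38  39  39  41  39  40  41  40  39  43  42  42  40  28  61]
 [ 42  43  40  41  39  41  40  40  40  40  38  39  42  41  42  43  25]
 [ 43  42  42  41  41  41  39  40  39  39  40  40  40  40  44  43  41]]
```

```bash
sed -i 's/im.min(2)>170/im.min(2)>207/' cp.py; python3 cp.py
```

```text
coupon [383.9 182.5] [ 0.5639 -0.3543] [0.0521 0.0682] yaw 48.6
coupon [359.    3.5] [ 0.997  -0.3071] [0.1633 0.0171] yaw 88.5
coupon [289.    4.5] [ 0.9991 -0.1387] [0.164  0.0221] yaw 88.5
coupon [219.    5.5] [1.0012 0.0304] [0.1648 0.0271] yaw 88.5
coupon [149.    6.5] [1.0033 0.2003] [0.1655 0.032 ] yaw 88.5
coupon [79.5  7. ] [1.0066 0.3696] [0.1638 0.0346] yaw 88.5
coupon [22.  8.] [1.0078 0.5102] [0.1079 0.0396] yaw 88.5
```

```bash
python3 - <<'E'
from rk import *
im=cv2.imread("pics/last.png").astype(int);m=((im.max(2)<45)).astype(np.uint8);m[:,:391]=0;m[:,430:]=0;m[:110]=0;m[165:]=0
q=max(cv2.findContours(m,0,2)[0],key=cv2.contourArea);(u,v),r=cv2.minEnclosingCircle(q);print("jar",plane("top",(u,v),.075),r)
s=robot.snapshot("side");m=(s.min(2)>200).astype(np.uint8);m[:150]=0;m[215:]=0;m[:,:285]=0;m[:,350:]=0
for q in cv2.findContours(m,1,2)[0]:
    if cv2.contourArea(q)>80: r=cv2.minAreaRect(q);print(r,plane("side",r[0],.018))
o,R=tool();print(np.degrees(np.arctan2(R[1,2],R[0,2])))
E
python3 -m jog '0.75 0 0 0 1;0.75 0 0 0 1;0.75 0 0 0 1;0.75 0 0 0 1;0.75 0 0 0 1;0.75 0 0 0 1;0.75 0 0 0 1;0.75 0 0 0 1;0.75 0 0 0 1;0.75 0 0 0 0;0.75 0 0 0 0'
python3 - <<'E'
from rk import *
o,R=tool();print(np.degrees(np.arctan2(R[1,2],R[0,2])),need(*(np.array([.5739,-.3427,.02])-o["eef_pos"])))
E
```

```text
jar [ 0.65794312 -0.39945512] 11.510964393615723
((308.3253173828125, 182.18995666503906), (11.564324378967285, 22.401748657226562), 82.40535736083984) [ 0.56406267 -0.35686864]
-5.16411106843917
time_s: 62.93
eef_pos: [0.5646, -0.0911, 0.1237]
tcp_rot: [0.561, 1.497, -0.561]
ft_force: [0.1, 0.2, 0.3]
grip_width: 0.0642
-41.096392047516744 (array([ 4.15, -7.34,  6.89]), 0.0)
```

```bash
python3 -m jog '0.75 0 -1 1 0;0.75 0 -1 1 0;0.75 0 -1 1 0;0.75 0 -1 1 0;0.75 0 -1 1 0;0.75 0 -1 1 0;0.75 0 -1 0.9 0;0.75 0 -0.34 0 0;0.75 1 0 0 0;0.75 1 0 0 0;0.75 1 0 0 0;0.75 1 0 0 0'; python3 -m jog '0.75 0 0 0 0;0.75 0 0 0 0;0.75 0 0 0 0'
python3 - <<'E'
from rk import *
o,R=tool();print(np.degrees(np.arctan2(R[1,2],R[0,2])),need(*(np.array([.5739,-.3435,-.010])-o["eef_pos"])))
E
```

```text
time_s: 63.93
eef_pos: [0.5734, -0.3424, 0.0227]
tcp_rot: [0.56, 1.497, -0.561]
ft_force: [-1.1, -0.8, -0.2]
grip_width: 0.0645
time_s: 64.18
eef_pos: [0.5745, -0.3424, 0.0254]
tcp_rot: [0.561, 1.495, -0.561]
ft_force: [0.4, -0.2, 1.5]
grip_width: 0.0639
-41.11602990428753 (array([ 1.42, -0.05,  0.01]), 0.0)
```

```bash
python3 -m jog '0.75 0.4 -0.05 0 0;0.75 0.3 0 0 0;0.75 0 0 0 0;0.75 0 0 0 0'; python3 -m jog '0.75 0.3 0 0 0;0.75 0.2 0 0 0;0.75 0 0 0 0;0.75 0 0 0 0'; python3 -m jog '0.75 0.2 0 0 0;0.75 0 0 0 0;0.75 0 0 0 0'
```

```text
time_s: 64.52
eef_pos: [0.5727, -0.3426, 0.006]
tcp_rot: [0.562, 1.497, -0.562]
ft_force: [-0.8, 0.2, 0.1]
grip_width: 0.0639
time_s: 64.85
eef_pos: [0.5727, -0.3424, -0.0068]
tcp_rot: [0.562, 1.498, -0.562]
ft_force: [-0.1, 0.0, -0.1]
grip_width: 0.0643
time_s: 65.1
eef_pos: [0.5728, -0.3426, -0.0115]
tcp_rot: [0.562, 1.497, -0.562]
ft_force: [0.7, -0.2, -0.3]
grip_width: 0.064
```

```bash
python3 -m jog '0.75 0.08 0 0 0;0.75 0 0 0 0;0.75 0 0 0 0'; python3 -m jog '0 0 0 0 0;0 0 0 0 0;0 0 0 0 0;0 0 0 0 0;0 0 0 0 0;0 0 0 0 0'
```

```text
time_s: 65.35
eef_pos: [0.573, -0.3427, -0.0132]
tcp_rot: [0.562, 1.497, -0.562]
ft_force: [-0.4, 0.1, 0.8]
grip_width: 0.064
time_s: 65.85
eef_pos: [0.5734, -0.3429, -0.0125]
tcp_rot: [0.562, 1.496, -0.562]
ft_force: [-1.0, -0.8, 6.0]
grip_width: 0.0515
```

```bash
python3 -m jog '0 -0.3 0 0 0;0 -0.8 0 0 0;0 -1 0 0 0;0 -1 0 0 0;0 -1 0 0 0;0 -1 0 0 0;0 -0.4 0 0 0;0 0 0 0 -1;0 0 0 0 -1;0 0 0 0 -1;0 0 0 0 -1;0 0 0 0 -1'; python3 -m jog '0 0 0 0 -1;0 0 0 0 -1;0 0 0 0 -1;0 0 0 0 -1;0 0 0 0 0;0 0 0 0 0'; python3 rk.py 0 -.08 .11
```

```text
time_s: 66.85
eef_pos: [0.5725, -0.3424, 0.1233]
tcp_rot: [0.287, 1.553, -0.287]
ft_force: [0.5, 0.1, -1.9]
grip_width: 0.0519
time_s: 67.35
eef_pos: [0.5726, -0.3425, 0.1235]
tcp_rot: [0.073, 1.57, -0.072]
ft_force: [-0.2, 1.1, -1.6]
grip_width: 0.0516
t 67.3 jaw -5.28 eef [ 0.5726 -0.3425  0.1235] rackxy -0.0172 -0.5192 units [ 0.55 17.57  0.58]
```

```bash
python3 -m jog '0 0 1 0.1 0;0 0 1 0.1 0;0 0 1 0.1 0;0 0 1 0.1 0;0 0 1 0.1 0;0 0 1 0.08 0;0 0 1 0 0;0 0 1 0 0;0 0 1 0 0;0 0 1 0 0;0 0 1 0 0;0 0 1 0 0'>/dev/null; python3 -m jog '0 0 1 0 0;0 0 1 0 0;0 0 1 0 0;0 0 1 0 0;0 0 1 0 0;0 0 0.57 0 0;0 1 0 0 0;0 1 0 0 0;0 1 0 0 0;0 0 0 0 0;0 0 0 0 0'; python3 rk.py 0 -.08 .030
```

```text
time_s: 69.27
eef_pos: [0.626, 0.0928, 0.0484]
tcp_rot: [0.071, 1.572, -0.072]
ft_force: [0.6, 0.0, -1.1]
grip_width: 0.0519
t 69.3 jaw -5.23 eef [0.626  0.0928 0.0484] rackxy -0.0014 -0.0809 units [0.73 0.04 0.06]
```

Same tip-and-lean as before.

```bash
python3 -m jog '0 0.4 0.04 0.05 0;0 0.3 0 0 0;0 0 0 0 0;0 0 0 0 0'; python3 -m jog '0 0.1 0 0 0;0 0 0 0 0;0 0 0 0 0'; python3 rk.py 0 -.08 .028
```

```text
time_s: 69.6
eef_pos: [0.6282, 0.0943, 0.0319]
tcp_rot: [0.071, 1.57, -0.071]
ft_force: [0.7, -1.0, -1.1]
grip_width: 0.0519
time_s: 69.85
eef_pos: [0.6283, 0.0944, 0.0295]
tcp_rot: [0.071, 1.569, -0.071]
ft_force: [-0.4, 0.5, -0.7]
grip_width: 0.0516
t 69.8 jaw -5.15 eef [0.6283 0.0944 0.0295] rackxy 0.0008 -0.0791 units [ 0.06 -0.03 -0.03]
```

```bash
python3 -m jog '0.72 0 -0.03 0 0;0.72 0 0 0 0;0.72 0 0 0 0;0.72 0 0 0 0;0.72 0 0 0 0;0.72 0 0 0 0;0.72 -0.5 0 0 0;0.72 -1 0 0 0;0.5 -1 0 0 0;0 0 -1 0 0;0 0 -1 0 0;0 0 -1 0 0'; python3 -m jog '0 0 -0.3 0 0;0 0 0 0 0;0 0 0 0 0;0 0 0 0 0'; python3 rk.py 0 -.162 .0115
python3 - <<'E'
from rk import *
im=robot.snapshot("side");cv2.imwrite("pics/h6.png",im)
print(im.min(2)[234:266:2,184:226:2])
E
```

```text
time_s: 70.85
eef_pos: [0.6218, 0.0185, 0.0935]
tcp_rot: [0.07, 1.568, -0.07]
ft_force: [0.5, -0.8, -0.4]
grip_width: 0.0131
time_s: 71.18
eef_pos: [0.6209, 0.0134, 0.0922]
tcp_rot: [0.07, 1.569, -0.068]
ft_force: [0.4, 0.0, 0.5]
grip_width: -0.0001
t 71.2 jaw -5.05 eef [0.6209 0.0134 0.0922] rackxy 0.0003 -0.1604 units [ 3.23 -0.07 -0.01]
[[194 190 194 195 195 194 192 192 190 194 190 192 191 190 191 194 190 157
  155 184 189]
 [196 191 195 196 193 190 194 194 190 193 195 192 189 191 194 189 120  87
  139 150 177]
 [193 192 193 191 191 192 193 190 192 189 191 193 192 193 170 152 150 149
  151 149 148]
 [190 193 191 192 190 186 194 192 192 192 189 189 187 154 147 149 150 151
  150 150 154]
 [193 192 186 170 156 114 128 222 221 223 221 207 155 149 149 151 149 151
  150 151 152]
 [190 191 187 157 156 157 150 103 102 129 224 227 214 158 151 148 147 151
  151 149 153]
 [191 193 191 178 160 159 172 159 109 107 101 203 226 224 167 150 149 152
  150 148 150]
 [192 188 188 187 169 163 158 157 158 118 200 225 225 226 227 190 151 151
  151 151 150]
 [186 189 186 169 109 117 173 158 157 159 127 140 229 227 225 227 216 159
  151 149 152]
 [190 187 168  93  85 173 196 175 163 158 131 136 130 132 137 137 141 131
  152 153 149]
 [151  97  87  85 102 151 178 196 192 147 135 131 130 132 130 130 134 147
  153 148 116]
 [110 171 127 112  94 128 165 168 192 187 161 162 106  95  96 101 141 154
  129 118 192]
 [183 197 181 140 108  97 154 165 165 164 161 163 116 122 110 156 155 114
  130 190 193]
 [193 196 195 192 240 121  95 128 165 162 162 140 145 102 148 152 120 177
  196 195 193]
 [159 190 196 196 192 162 143  96 119 161 139 156  91  85 129 118 191 191
  191 193 192]
 [153 164 177 195 170 162 160  96  96 130 121  89  86  96 146 194 192 189
  195 193 196]]
```

```bash
python3 -m jog '0 1 0 0 0;0 1 0 0 0;0 0.9 0 0 0;0 0.33 -0.04 0 0;0 0 0 0 0;0 0 0 0 0'; python3 -m jog '0 0 0.4 0 0;0 0 0.3 0 0;0 0 0.2 0 0;0 0 0.15 0 0;0 0 0.15 0 0;0 0 0.1 0 0;0 0 0.1 0 0;0 0 0.1 0 0;0 0 0.05 0 0;0 0 0 0 0;0 0 0 0 0'; python3 rk.py 0 -.123 .011
```

```text
time_s: 71.73
eef_pos: [0.6209, 0.0113, 0.0116]
tcp_rot: [0.07, 1.57, -0.07]
ft_force: [0.5, -0.1, 0.1]
grip_width: -0.0
time_s: 72.65
eef_pos: [0.6241, 0.0489, 0.011]
tcp_rot: [0.071, 1.57, -0.071]
ft_force: [0.8, -0.4, 1.0]
grip_width: 0.0003
t 72.7 jaw -5.16 eef [0.6241 0.0489 0.011 ] rackxy 0.0005 -0.1248 units [-0.    0.07 -0.02]
```

```bash
python3 -m jog '0 0 0.06 0 0;0 0 0 0 0;0 0 -0.15 0 0;0 -1 0 0 0;0 -1 0 0 0;0 -1 0 0 0;0 -1 0 0 0;0.8 0 0.9 0 0;0.8 0 0.85 0 0;0.8 0 0 0 0;0.8 0 0 0 0;0.8 0 0 0 0'; python3 rk.py .002 -.082 .030
python3 - <<'E'
from rk import *
im=robot.snapshot("side");cv2.imwrite("pics/h7.png",im)
print(im.min(2)[228:266:2,184:222:2])
for f in(50,60,68):
    a=np.radians(f);Y=np.r_[yh,0];X=np.r_[xh,0];k=np.array([0,0,1.]);u=np.cos(a)*Y+np.sin(a)*k;n=-np.sin(a)*Y+np.cos(a)*k
    L=np.r_[c+(-.080-.035/np.tan(a))*yh,.008]
    pt=lambda l,w,h:proj("side",L+l*u+w*X+h*n).round(0).tolist()
    print(f,"low near",pt(0,-.027,0),pt(0,-.027,.015),"high near",pt(.07,-.027,0),pt(.07,-.027,.015),"high far",pt(.07,.027,0),pt(.07,.027,.015))
E
```

```text
time_s: 73.65
eef_pos: [0.6278, 0.0895, 0.1107]
tcp_rot: [0.07, 1.57, -0.072]
ft_force: [0.2, -1.4, -0.1]
grip_width: 0.0605
t 73.7 jaw -5.18 eef [0.6278 0.0895 0.1107] rackxy 0.0007 -0.0841 units [3.23 0.09 0.05]
[[192 192 190 193 193 194 193 192 162 119  35  31  66 192 187 188 190 189
  190]
 [190 190 191 190 187 191 191 192 138 117  49  32  51 182 189 183 186 189
  184]
 [190 190 193 190 189 192 189 190 186 110  48  56 175 192 188 189 191 189
  190]
 [190 188 191 192 193 191 189 189 186 147 126 180 190 189 188 191 187 156
  153]
 [193 190 191 193 191 187 193 192 188 192 193 190 187 189 191 186 119  85
  138]
 [191 190 190 190 189 187 192 188 190 187 188 189 188 190 168 151 145 147
  148]
 [189 189 188 190 199 191 191 189 187 189 187 186 185 152 145 146 147 148
  149]
 [191 189 184 169 177 221 222 222 222 220 219 205 154 147 146 148 146 151
  148]
 [188 189 185 156 164 165 218 222 221 222 224 225 211 154 149 147 147 149
  148]
 [188 189 188 176 164 164 168 202 224 223 223 223 224 223 163 147 148 150
  149]
 [189 184 187 186 166 162 162 162 171 224 223 223 222 224 225 187 149 150
  
[... 316 characters left out ...]
9 151
  127]
 [191 205 222 246 119  94 151 163 164 161 159 162 115 120 107 155 153 112
  127]
 [200 206 205 200 246 190  93 126 163 160 160 138 144  99 147 150 117 176
  191]
 [158 196 205 205 202 180 142  94 116 160 137 155  92  84 129 115 188 188
  188]
 [150 162 180 207 177 166 159  95  94 128 120  87  87  95 144 193 189 188
  191]]
50 low near [215.0, 257.0] [217.0, 253.0] high near [201.0, 254.0] [204.0, 250.0] high far [188.0, 244.0] [191.0, 240.0]
60 low near [212.0, 259.0] [215.0, 255.0] high near [201.0, 252.0] [204.0, 248.0] high far [188.0, 243.0] [192.0, 238.0]
68 low near [211.0, 260.0] [214.0, 256.0] high near [202.0, 251.0] [205.0, 247.0] high far [189.0, 241.0] [192.0, 237.0]
```

```bash
python3 -m jog '0.8 1 0.14 0.05 0;0.8 1 0 0 0;0.8 0.7 0 0 0;0.8 0.28 0 0 0;0.8 0 0 0 0;0 0 0 0 0;0 0 0 0 0;0 0 0 0 0;0 0 0 0 0;0 0 0 0 0;0 0 0 0 0'; python3 rk.py .002 -.080 .036
python3 -m jog '0 -0.3 0 0 0;0 -0.5 0 0 0;0 -1 0 0 0;0 -1 0 0 0;0 -0.8 0 0 0;0 0 0 0 1;0 0 0 0 1;0 0 0 0 1;0 0 0 0 1;0 0 0 0 1;0 0 0 0 1;0 0 0 0 0.1'; python3 bl.py .095 0 .126
```

```text
time_s: 74.62
eef_pos: [0.6303, 0.0938, 0.0376]
tcp_rot: [0.071, 1.568, -0.071]
ft_force: [0.2, -0.1, 4.6]
grip_width: 0.0478
t 74.6 jaw -5.16 eef [0.6303 0.0938 0.0376] rackxy 0.0028 -0.0795 units [ 0.06 -0.02 -0.03]
time_s: 75.62
eef_pos: [0.6293, 0.0941, 0.1273]
tcp_rot: [0.407, 1.532, -0.406]
ft_force: [-0.4, -0.4, -1.7]
grip_width: 0.0472
t 75.6 jaw -29.72 s,t 0.086 0.1734 z 0.1273 F [-0.4 -0.4 -1.7] units [ 0.05  0.34 -6.94]
```

```bash
python3 -m jog '0 0 0.6 -1 0;0 0 0 -1 0;0 0 0 -1 0;0 0 0 -1 0;0 0 0 -1 0;0 0 0 -1 0;0 0 0 -0.95 0;0 1 0 0 0;0 1 0 0 0;0 1 0 0 0;0 0.28 0 0 0;0 0 0 0 0'; python3 bl.py .0411 0 .045; python3 -m jog '0 0 -0.4 0 0;0 0 -0.4 0 0;0 0 -0.3 0 0;0 0 -0.15 0 0;0 0 -0.15 0 0;0 0 -0.15 0 0;0 0 -0.15 0 0;0 0 0 0 0'; python3 bl.py .0411 0 .045
```

```text
time_s: 76.62
eef_pos: [0.4844, 0.1921, 0.0433]
tcp_rot: [0.402, 1.536, -0.405]
ft_force: [-0.1, -0.4, -1.2]
grip_width: 0.0474
t 76.6 jaw -29.46 s,t 0.0996 -0.001 z 0.0433 F [-0.1 -0.4 -1.2] units [-0.06 -2.34  0.03]
time_s: 77.28
eef_pos: [0.4646, 0.155, 0.0446]
tcp_rot: [0.404, 1.532, -0.405]
ft_force: [0.9, 0.3, -1.7]
grip_width: 0.0469
t 77.3 jaw -29.57 s,t 0.0576 0.0002 z 0.0446 F [ 0.9  0.3 -1.7] units [-0.01 -0.66 -0.01]
```

```bash
python3 -m jog '0 0 -0.15 0 0;0 0 -0.15 0 0;0 0 -0.12 0 0;0 0 -0.12 0 0;0 0 -0.1 0 0;0 0 0 0 0;0 0 0 0 0'; python3 bl.py .0411 0 .045
python3 - <<'E'
from h import *
im=robot.snapshot("side");cv2.imwrite("pics/h8.png",im)
a=cv2.imread("pics/c15.png");b=cv2.resize(im[225:310,195:295],None,fx=6,fy=6,interpolation=cv2.INTER_CUBIC)
d=np.abs(a.astype(int)-b.astype(int)).max(2);print("diff frac",(d>40).mean(),(d[300:,150:300]>40).mean())
E
```

```text
time_s: 77.87
eef_pos: [0.4568, 0.1416, 0.0446]
tcp_rot: [0.404, 1.533, -0.404]
ft_force: [0.2, 0.6, 2.2]
grip_width: 0.0467
t 77.9 jaw -29.56 s,t 0.042 -0.0 z 0.0446 F [0.2 0.6 2.2] units [-0.02 -0.04  0.  ]
diff frac 0.0033888888888888888 0.01577777777777778
```

```bash
python3 -m jog '0.8 0 0 0 0;0.8 0 0 0 0;0.8 0 0 0 0;0.8 0 0 0 0;0.8 0 0 0 0;0.8 0.2 0 0 0;0.8 0.2 0 0 0;0.8 0.06 0.03 0 0;0.8 0 0 0 0'; python3 -m jog '0 0 0 0 0;0 0 0 0 0;0 0 0 0 0;0 0 0 0 0;0 0 0 0 0;0 0 0 0 0';python3 bl.py .0425 0 .033; python3 -m jog '0 -0.5 0 0 0;0 -0.8 0 0 0;0 -1 0 0 0;0 -1 0 0 0;0 -0.8 0 0 0;0 0 0 0 -1;0 0 0 0 -1;0 0 0 0 -1;0 0 0 0 -1;0 0 0 0 -1;0 0 0 0 -1;0 0 0 0 -0.1'; python3 rk.py 0 -.06 .135
python3 - <<'E'
from h import *
im=robot.snapshot("side");cv2.imwrite("pics/h9.png",im)
a=cv2.imread("pics/h2.png");d=np.abs(a.astype(int)-im.astype(int)).max(2)[235:300,200:270];print("diff",(d>40).mean())
E
```

```text
time_s: 78.67
eef_pos: [0.4567, 0.1423, 0.0322]
tcp_rot: [0.404, 1.534, -0.405]
ft_force: [0.0, 0.6, -0.1]
grip_width: 0.0682
time_s: 79.17
eef_pos: [0.4574, 0.1426, 0.0333]
tcp_rot: [0.404, 1.532, -0.404]
ft_force: [-2.3, 2.3, 6.4]
grip_width: 0.0524
t 79.2 jaw -29.54 s,t 0.0432 -0.0 z 0.0333 F [-2.3  2.3  6.4] units [ 0.01 -0.03 -0.  ]
time_s: 80.17
eef_pos: [0.457, 0.1419, 0.1351]
tcp_rot: [0.068, 1.57, -0.069]
ft_force: [-0.9, 0.3, -1.5]
grip_width: 0.0521
t 80.2 jaw -4.98 eef [0.457  0.1419 0.1351] rackxy -0.174 -0.0465 units [ 0.   -0.53  6.96]
diff 0.0006593406593406593
```

```bash
python3 -m jog '0 0 -0.53 1 0;0 0 0 1 0;0 0 0 1 0;0 0 0 1 0;0 0 0 1 0;0 0 0 1 0;0 0 0 0.96 0;0 0 0 0 0;0 0 0 0 0'; python3 rk.py 0 -.06 .067; python3 -m jog '0 1 0 0 0;0 1 0 0 0;0 0.4 0 0 0;0 0.3 0 0 0;0 0 0 0 0;0 0 0 0 0'; python3 rk.py 0 -.06 .0405
```

```text
time_s: 80.97
eef_pos: [0.6296, 0.113, 0.1344]
tcp_rot: [0.073, 1.571, -0.073]
ft_force: [-0.9, 0.5, -1.6]
grip_width: 0.0524
t 81.0 jaw -5.33 eef [0.6296 0.113  0.1344] rackxy 0.0005 -0.0605 units [ 2.7   0.02 -0.02]
time_s: 81.47
eef_pos: [0.6295, 0.1137, 0.0689]
tcp_rot: [0.071, 1.569, -0.071]
ft_force: [0.1, -0.2, -0.6]
grip_width: 0.0524
t 81.5 jaw -5.16 eef [0.6295 0.1137 0.0689] rackxy 0.0003 -0.0598 units [ 1.14 -0.01 -0.01]
```

```bash
python3 -m jog '0 0.15 0 0 0;0 0.15 0 0 0;0 0.15 0 0 0;0 0.15 0 0 0;0 0 0 0 0'; python3 -m jog '0 0.15 0 0 0;0 0.15 0 0 0;0 0.15 0 0 0;0 0 0 0 0;0 0 0 0 0'; python3 -m jog '0 0.08 0 0 0;0.8 0 0 0 0;0.8 0 0 0 0;0.8 0 0 0 0;0.8 0 0 0 0;0.8 -0.3 0 0 0;0.8 -1 0 0 0;0.8 -1 0 0 0;0.8 -1 0 0 0;0.8 -1 0 0 0;0.8 -1 0 0 0;0.8 -1 0 0 0'; python3 rk.py 0 .1 .23
```

```text
time_s: 81.88
eef_pos: [0.6288, 0.1134, 0.0521]
tcp_rot: [0.07, 1.571, -0.071]
ft_force: [-1.0, -0.5, -0.6]
grip_width: 0.0518
time_s: 82.3
eef_pos: [0.6293, 0.1134, 0.0416]
tcp_rot: [0.071, 1.57, -0.071]
ft_force: [-0.1, -0.8, -0.1]
grip_width: 0.0517
time_s: 83.3
eef_pos: [0.6291, 0.1136, 0.1992]
tcp_rot: [0.071, 1.569, -0.07]
ft_force: [0.8, -0.3, -0.1]
grip_width: 0.0682
t 83.3 jaw -5.14 eef [0.6291 0.1136 0.1992] rackxy -0.0 -0.06 units [-1.23  6.4  -0.02]
```

```bash
python3 -m jog '0.8 -1 0 0 -1;0.8 -1 0 0 -1;0.8 0 0 0 -1;0.8 0 0 0 -1;0.8 0 0 0 -1;0.8 0 0 0 -1;0.8 0 0 0 -1;0.8 0 0 0 -1;0.8 0 0 0 -1;0.8 0 0 0 -1;0.8 0 0 0 -1;0.8 0 0 0 -1' >/dev/null; python3 -m jog '0.8 0 0 0 -1;0.8 0 0 0 -1;0.8 0 0 0 -1;0.8 0 0 0 -1;0.8 0 0 0 -1;0.8 0 0 0 -1;0.8 0 0 0 -1;0.8 0 0 0 -1;0.8 0 0 0 -1;0.8 0 0 0 -1;0.8 0 0 0 -1;0.8 0 0 0 -1'; python3 -m jog '0.8 0 0 0 -0.3;0.8 0 0 0 0'
python3 - <<'E'
from rk import *
o,R=tool();print(o["eef_pos"],np.degrees(np.arctan2(R[1,2],R[0,2])),need(*(np.array([.6435,.2736,.25])-o["eef_pos"])))
im=robot.snapshot("side");t=robot.snapshot("top");cv2.imwrite("pics/h10s.png",im);cv2.imwrite("pics/h10t.png",t)
pt=lambda x,y,z:proj("side",np.r_[c+x*xh+y*yh,z]).round(0).tolist()
for s in(.02,-.06): print(s,[pt(x,s+d,.078) for x in(-.027,.027) for d in(-.0075,.0075)])
m=(im.min(2)>205).astype(np.uint8);m[:,:150]=0;m[:,230:]=0;m[:225]=0;m[300:]=0
for q in cv2.findContours(m,0,2)[0]:
    if cv2.contourArea(q)>15: print("side",cv2.minAreaRect(q))
m=((t.max(2)<60)).astype(np.uint8);m[:,:60]=0;m[:,130:]=0;m[:110]=0;m[190:]=0
for q in cv2.findContours(m,0,2)[0]:
    if cv2.contourArea(q)>60:
        r=cv2.minAreaRect(q);b=np.array([plane("top",p,.19) for p in cv2.boxPoints(r)]);e=[b[1]-b[0],b[2]-b[1]];l=[np.linalg.norm(v) for v in e];k=int(np.argmax(l));print("key",r,b.mean(0),l,np.degrees(np.arctan2(e[k][1],e[k][0])))
E
```

```text
time_s: 85.3
eef_pos: [0.6292, 0.1135, 0.2478]
tcp_rot: [-1.223, 1.2, 1.222]
ft_force: [0.7, -1.1, 0.0]
grip_width: 0.0681
time_s: 85.47
eef_pos: [0.6293, 0.1135, 0.2476]
tcp_rot: [-1.235, 1.192, 1.235]
ft_force: [-0.0, 0.7, 0.6]
grip_width: 0.0682
[0.62928239 0.11345686 0.24760816] 92.03080605161223 (array([-0.1 , -0.8 ,  6.38]), 0.0)
0.02 [[179.0, 266.0], [175.0, 270.0], [166.0, 256.0], [162.0, 259.0]]
-0.06 [[201.0, 250.0], [197.0, 253.0], [189.0, 240.0], [184.0, 243.0]]
side ((179.50001525878906, 266.5), (9.899494171142578, 2.8284268379211426), 45.0)
side ((167.8536834716797, 264.18292236328125), (15.929723739624023, 4.841386795043945), 38.65980529785156)
side ((195.34613037109375, 248.23072814941406), (23.02005958557129, 4.992301940917969), 33.6900634765625)
```

```bash
python3 -m jog '0.8 0 -0.4 1 0;0.8 0 -0.4 1 0;0.8 0 0 1 0;0.8 0 0 1 0;0.8 0 0 1 0;0.8 0 0 1 0;0.8 0 0 0.38 0;0.8 0 0 0 0;0.8 0 0 0 0'
python3 - <<'E'
from rk import *
o,R=tool();print(o["eef_pos"],np.degrees(np.arctan2(R[1,2],R[0,2])),need(*(np.array([.6435,.2736,.1637])-o["eef_pos"])))
s=robot.snapshot("side");m=((s.max(2)<60)).astype(np.uint8);x,y=proj("side",(.6435,.2736,.182)).astype(int);print(x,y);print(s.max(2)[y-12:y+16:2,x-20:x+22:2])
E
```

```text
time_s: 86.32
eef_pos: [0.6437, 0.2731, 0.2471]
tcp_rot: [-1.236, 1.193, 1.235]
ft_force: [-0.6, -0.1, -0.2]
grip_width: 0.0684
[0.64371432 0.27307783 0.24713226] 92.01763285896155 (array([3.34, 0.01, 0.02]), 0.0)
138 254
[[184 182 183 176 181 182 180 178 181 180 176 180 183 182 181 182 183 182
  182 182 182]
 [178 176 179 182 182 130 133 178 181 177 177 177 182 176 177 180 183 181
  179 181 184]
 [178 181 179 178  84  33  33  69 168 179 181 178 179 176 178 177 181 181
  181 183 181]
 [205 181 182 184 102  25  37  37  37 109 179 179 181 182 177 180 178 181
  177 182 182]
 [215 229 184 181 131  24  24  35  36  35  56 165 179 180 181 180 180 180
  180 182 182]
 [210 213 215 183 178 131  37  19  27  36  38  39  89 177 179 183 183 178
  176 176 180]
 [210 210 212 215 184 180 176  74  22  20  31  38  36  45 135 181 177 173
  178 178 177]
 [209 209 210 211 213 187 177 182 129  41  17  28  38  36  33  83 167 181
  176 176 178]
 [144 205 209 210 210 214 192 176 179 175  89  23  24  32  39  35  46 160
  179 182 181]
 [177 138 204 209 209 210 211 193 176 177 153 105  39  19  27  37  32  72
  181 179 176]
 [179 178 149 198 209 210 211 211 201 179 174 124 116  90  28  23  25  42
  170 181 177]
 [178 176 177 154 187 208 210 210 210 209 175 126 120 149 178  66  29 129
  177 178 182]
 [181 182 182 184 154 176 208 210 210 211 210 170 120 125 210 216 209 185
  181 177 181]
 [176 182 180 181 181 164 160 209 210 211 213 211 122 113 197 212 202 208
  187 175 177]]
```

```bash
python3 -m jog '0.8 1 0 0 0;0.8 1 0 0 0;0.8 0.9 0 0 0;0.8 0.42 0 0 0;0.8 0 0 0 0;0 0 0 0 0;0 0 0 0 0;0 0 0 0 0;0 0 0 0 0;0 0 0 0 0;0 0 0 0 0;0 0 0 0 0'; python3 -m jog '0 0 0 0 0;0 0.06 0 0 1;0 0 0 0 1;0 0 0 0 1;0 0 0 0 1;0 0 0 0 1;0 0 0 0 1;0 0 0 0 1;0 0 0 0 1;0 0 0 0 1;0 0 0 0 1;0 0 0 0 0'; python3 -c "
from h import *
o,R=tool();print(o['torque'],np.degrees(np.arctan2(R[1,2],R[0,2])))"
```

```text
time_s: 87.37
eef_pos: [0.6442, 0.2738, 0.1656]
tcp_rot: [-1.236, 1.19, 1.234]
ft_force: [0.1, -1.0, 6.9]
grip_width: 0.0117
time_s: 88.37
eef_pos: [0.6445, 0.2739, 0.1656]
tcp_rot: [-0.706, 1.45, 0.704]
ft_force: [-2.4, -3.0, 13.3]
grip_width: 0.0121
[-0.62720871  0.4399395  -0.00312831] 51.776649990176715
```

```bash
q(){ python3 -c "
from h import *
o,R=tool();print(o['torque'],np.degrees(np.arctan2(R[1,2],R[0,2])))"; }; python3 -m jog '0 0 0 0 1;0 0 0 0 1;0 0 0 0 1;0 0 0 0 1;0 0 0 0 1;0 0 0 0 1;0 0 0 0 1;0 0 0 0 1;0 0 0 0 1;0 0 0 0 1;0 0 0 0 1;0 0 0 0 1'; q; python3 -m jog '0 0 0 0 1;0 0 0 0 0.5;0 0 0 0 0;0 0 0 0 0'; q;  python3 -m jog '0 0 0 0 0.5;0 0 0 0 0;0 0 0 0 0'; q
```

```text
time_s: 89.37
eef_pos: [0.6445, 0.2735, 0.1657]
tcp_rot: [-0.052, 1.567, 0.053]
ft_force: [-3.5, -3.6, 14.7]
grip_width: 0.0117
[-0.95712066  0.82006914  0.13084216] 3.8319596762131223
time_s: 89.7
eef_pos: [0.6445, 0.2733, 0.1657]
tcp_rot: [0.028, 1.567, -0.027]
ft_force: [-2.5, -4.1, 15.3]
grip_width: 0.0114
[-1.01038317  0.87276886  0.05314293] -1.9979567588003384
time_s: 89.95
eef_pos: [0.6445, 0.2733, 0.1657]
tcp_rot: [0.055, 1.567, -0.054]
ft_force: [-3.3, -4.6, 15.0]
grip_width: 0.0116
[-1.01894134  0.82343112  0.05486625] -3.995023851203946
```

```bash
q(){ python3 -c "
from h import *
o,R=tool();print(o['torque'],np.degrees(np.arctan2(R[1,2],R[0,2])))"; }; for i in 1; do :; done; python3 -m jog '0 0 0 0 0.5;0 0 0 0 0.5;0 0 0 0 0;0 0 0 0 0'; q; python3 -m jog '0 0 0 0 0.5;0 0 0 0 0;0 0 0 0 0'; q; python3 -m jog '0 0 0 0 0.5;0 0 0 0 0;0 0 0 0 0'; q
```

```text
time_s: 90.28
eef_pos: [0.6445, 0.2733, 0.1657]
tcp_rot: [0.11, 1.565, -0.109]
ft_force: [-3.5, -3.6, 14.3]
grip_width: 0.0117
[-1.06228204  0.91563886  0.0773667 ] -7.993818774838473
time_s: 90.53
eef_pos: [0.6444, 0.2735, 0.1658]
tcp_rot: [0.137, 1.563, -0.136]
ft_force: [-3.7, -4.0, 14.5]
grip_width: 0.0116
[-0.96152052  0.92025879  0.11574467] -9.978090200204077
time_s: 90.78
eef_pos: [0.6443, 0.2735, 0.1658]
tcp_rot: [0.164, 1.562, -0.163]
ft_force: [-4.8, -4.2, 15.3]
grip_width: 0.0113
[-1.0206836   1.07936357  0.1967612 ] -11.96789479278624
```

```bash
q(){ python3 -c "
from h import *
o,R=tool();print(o['torque'],np.degrees(np.arctan2(R[1,2],R[0,2])))"; }; python3 -m jog '0 0 0 0 0.5;0 0 0 0 0;0 0 0 0 0'; q; python3 -m jog '0 0 0 0 0.4;0 0 0 0 0;0 0 0 0 0'; q
python3 - <<'E'
from rk import *
t=robot.snapshot("top");cv2.imwrite("pics/h11.png",t)
pt=lambda x,y,z:proj("top",np.r_[c+x*xh+y*yh,z]).round(0)
print(pt(0,.06,.092),pt(0,-.11,.092))
m=(t.min(2)>185).astype(np.uint8)
P=[]
for y in(.045,.0,-.02,-.04,-.085,-.1,-.105,-.115):
    u,v=pt(0,y,.092).astype(int);print(y,v,t.min(2)[v-9:v+10,u])
E
```

```text
time_s: 91.03
eef_pos: [0.6441, 0.2735, 0.1658]
tcp_rot: [0.192, 1.56, -0.191]
ft_force: [-5.3, -5.0, 16.2]
grip_width: 0.0116
[-1.0792365   1.23294353  0.20662606] -13.958933577756424
time_s: 91.28
eef_pos: [0.644, 0.2735, 0.1658]
tcp_rot: [0.213, 1.558, -0.212]
ft_force: [-5.4, -4.6, 16.5]
grip_width: 0.0112
[-1.15257562  1.32924936  0.39050455] -15.540814065106046
[125. 151.] [201. 155.]
0.045 151 [154  65  75  95  98 204 211 211 210 213 212 211 212 208 189 107 106 107
 108]
0.0 152 [158 149 173 175 175 168 211 215 209 213 214 213 216 218 205  97  94 170
 177]
-0.02 153 [158  70 120 144 101 203 218 216 212 214 215 218 219 223 174 162 164 251
 252]
-0.04 153 [165 117  76  98  97 111 219 218 213 214 216 216 219 220 214 103  98  97
 100]
-0.085 155 [163  71 142 153 126 210 219 212 213 217 216 218 218 221 144 171 172 172
 171]
-0.1 155 [157  76 100 146 148 169 213 217 209 214 217 219 218 218 207 226 251 252
 252]
-0.105 155 [156  80  78 146 150 165 214 217 210 215 217 217 219 218 215 141 192 195
 195]
-0.115 156 [135 150 149 149 148 149 148 148 149 147 149 151 150 151 153 151 150 152
 151]
```

```bash
q(){ python3 -c "
from h import *
o,R=tool();print(o['torque'],o['eef_pos'],np.degrees(np.arctan2(R[1,2],R[0,2])))"; }; python3 -m jog '0 0 0 0 0.4;0 0 0 0 0;0 0 0 0 0'; q; python3 -m jog '0 -0.06 0 0 -0.5;0 0 0 0 -0.5;0 0 0 0 -0.5;0 0 0 0 -0.3;0 0 0 0 0';q; python3 -m jog '0 -0.3 0 0 0;0 -0.5 0 0 0;0 -0.5 0 0 0;0 -0.5 0 0 0;0 -1 0 0 0;0 -0.5 0 0 0;0 0 0 0 0;0 0 0 0 0';q
```

```text
time_s: 91.58
eef_pos: [0.644, 0.2735, 0.1658]
tcp_rot: [0.235, 1.556, -0.234]
ft_force: [-6.3, -4.4, 17.3]
grip_width: 0.0111
[-1.22629498  1.49705723  0.56044207] [0.64398949 0.2735114  0.16582038] -17.130439844636467
time_s: 92.0
eef_pos: [0.6441, 0.2729, 0.1659]
tcp_rot: [0.135, 1.565, -0.136]
ft_force: [-2.5, -3.7, 8.5]
grip_width: 0.0117
[-1.00302881  0.63946739 -0.05295571] [0.64406107 0.27287227 0.16586781] -9.910975772396691
time_s: 92.67
eef_pos: [0.6439, 0.2741, 0.2475]
tcp_rot: [0.137, 1.565, -0.135]
ft_force: [-0.5, 0.5, -2.7]
grip_width: 0.0114
[ 0.01898426 -0.01509901  0.05395179] [0.64390909 0.27405902 0.24754798] -9.941075521047416
```

```bash
python3 -m jog '0 0 0 0 -1;0 0 0 0 -1;0 0 0 0 -1;0 0 0 0 -1;0 0 0 0 -1;0 0 0 0 -1;0 0 0 0 -1;0 0 0 0 -1;0 0 0 0 -1;0 0 0 0 -1;0 0 0 0 -1;0 0 0 0 -1' >/dev/null; python3 -m jog '0 0 0 0 -1;0 0 0 0 -1;0 0 0 0 -1;0 0 0 0 -1;0 0 0 0 -1;0 0 0 0 -0.6;0 0 0 0 0;0 0 0 0 0'
python3 - <<'E'
from rk import *
o,R=tool();print(o["eef_pos"],np.degrees(np.arctan2(R[1,2],R[0,2])),need(*(np.array([.4367,.1062,.13])-o["eef_pos"])))
E
```

```text
time_s: 94.33
eef_pos: [0.6432, 0.2734, 0.2454]
tcp_rot: [-0.82, 1.412, 0.821]
ft_force: [0.3, 0.4, -3.1]
grip_width: 0.0118
[0.64322103 0.2733894  0.24541976] 60.36735818248727 (array([ 4.63,  3.87, -9.89]), 0.0)
```

```bash
python3 -m jog '0 0 0.4 -1 0;0 0 0.4 -1 0;0 0 0.4 -1 0;0 0 0.4 -1 0;0 0 0.4 -1 0;0 0 0.4 -1 0;0 0 0.4 -1 0;0 0 0.4 -1 0;0 0 0.4 -1 0;0 0 0.27 -0.89 0;0 1 0 0 0;0 1 0 0 0'; python3 -m jog '0 1 0 0 0;0 1 0 0 0;0 0.5 0 0 0;0 0 0 0 0;0 0 0 0 0';  python3 - <<'E'
from rk import *
o,R=tool();e=o["eef_pos"];print(e,need(*(np.array([.4367,.1062,.0876])-e)))
E
```

```text
time_s: 95.33
eef_pos: [0.4378, 0.1052, 0.1973]
tcp_rot: [-0.82, 1.408, 0.816]
ft_force: [0.5, 0.7, -3.6]
grip_width: 0.0111
time_s: 95.75
eef_pos: [0.437, 0.1062, 0.1341]
tcp_rot: [-0.82, 1.411, 0.821]
ft_force: [0.5, 0.4, -2.2]
grip_width: 0.0113
[0.43702686 0.10622934 0.13408225] (array([ 1.86,  0.01, -0.01]), 0.0)
```

```bash
python3 -m jog '0 0.5 0 0 0;0 0.4 0 0 0;0 0.2 0 0 0;0 0 0 0 0';python3 -m jog '0 0.2 0 0 0;0 0.2 0 0 0;0 0.2 0 0 0;0 0 0 0 0'; python3 -m jog '0 0.15 0 0 0;0 0.08 0 0 0;0 0 0 0 0;0 0 0 0 0'
```

```text
time_s: 96.08
eef_pos: [0.437, 0.1061, 0.1062]
tcp_rot: [-0.821, 1.411, 0.822]
ft_force: [0.5, 0.1, -2.5]
grip_width: 0.0115
time_s: 96.42
eef_pos: [0.437, 0.106, 0.0908]
tcp_rot: [-0.821, 1.411, 0.822]
ft_force: [-0.2, -0.1, -2.2]
grip_width: 0.0114
time_s: 96.75
eef_pos: [0.4387, 0.1064, 0.0875]
tcp_rot: [-0.822, 1.408, 0.82]
ft_force: [-3.4, -2.5, 13.0]
grip_width: 0.0117
```

```bash
python3 -m jog '0 -0.04 0 0 0;0.8 0 0 0 0;0.8 0 0 0 0;0.8 0 0 0 0;0.8 0 0 0 0;0.8 0 0 0 0;0.8 -0.5 0 0 0;0.8 -1 0 0 0;0.8 -1 0 0 0;0.8 -1 0 0 0;0.8 -1 0 0 0;0.8 -1 0 0 0'; python3 -m jog '1 0 0 -1 0;1 0 0 -1 0;1 0 0 -1 0;1 0 0 -1 0;1 0 0 -1 0;1 0 0 -1 0;1 0 0 0 0;1 0 0 0 0'
python3 - <<'E'
from rk import *
s=robot.snapshot("side");t=robot.snapshot("top");cv2.imwrite("pics/fs.png",s);cv2.imwrite("pics/ft.png",t)
s0=cv2.imread("pics/side0.png");
def hd(s):
    m=(s.max(2)<60).astype(np.uint8);m[:,:235]=0;m[:,260:]=0;m[:255]=0;m[290:]=0
    q=cv2.findContours(m,0,2)[0];return cv2.minAreaRect(max(q,key=cv2.contourArea)) if q else None
print("key side before/after",hd(s0),hd(s))
m=((t.min(2)>200)).astype(np.uint8)
for n,w in(("bar",(110,220,130,170)),):
    u0,u1,v0,v1=w;ys,xs=np.nonzero(m[v0:v1,u0:u1]);
    P=np.array([plane("top",(x+u0,y+v0),.092) for x,y in zip(xs,ys)])-c; r=np.c_[P@xh,P@yh]
    r=r[np.abs(r[:,0])<.014];k=np.linalg.svd(r-r.mean(0))[2][0];print("bar rack mean",r.mean(0),"range y",r[:,1].min(),r[:,1].max(),"dir deg from row",np.degrees(np.arctan2(k[0],k[1])))
print("coupon tops side (bright?)")
for sl in(.02,-.06):
    print([[int(s.min(2)[tuple(proj("side",np.r_[c+x*xh+(sl+d)*yh,.0775]).round().astype(int)[::-1])]) for d in(-.004,.004)] for x in(-.022,-.018,.018,.022)])
print("still on mat:");m=(t.min(2)>200).astype(np.uint8);print(m[165:270,275:385].sum())
o=robot.get_obs();print(o["time_s"],o["eef_pos"])
E
```

```text
time_s: 97.75
eef_pos: [0.4372, 0.1062, 0.2257]
tcp_rot: [-0.822, 1.41, 0.821]
ft_force: [0.6, 0.3, 0.5]
grip_width: 0.0685
time_s: 98.42
eef_pos: [0.3633, -0.0249, 0.2246]
tcp_rot: [-0.82, 1.41, 0.819]
ft_force: [-0.5, 0.2, -0.4]
grip_width: 0.0855
key side before/after ((246.60003662109375, 272.2000427246094), (27.72724151611328, 5.366562843322754), 63.43495178222656) ((247.0000457763672, 272.0000305175781), (27.72724151611328, 5.366562843322754), 63.43495178222656)
bar rack mean [-0.00067325 -0.01653247] range y -0.10975613782228887 0.09412252070354483 dir deg from row -179.93107872302946
coupon tops side (bright?)
[[181, 235], [173, 229], [221, 221], [179, 227]]
[[238, 235], [236, 235], [224, 221], [225, 229]]
still on mat:
0
98.5167 [ 0.36385436 -0.02357259  0.22458849]
```

Run:
```python
from h import *
a=cv2.imread("pics/top0.png").astype(int);b=cv2.imread("pics/ft.png").astype(int);d=np.abs(a-b).max(2)>60
for n,(u0,u1,v0,v1) in dict(beaker=(245,285,58,102),jar=(388,425,122,158),mouse=(420,465,215,265),yellow=(330,435,292,350),pink=(103,148,262,294)).items(): print(n,d[v0:v1,u0:u1].mean().round(3))
print(robot.finish_job())
```

```text
beaker 0.0
jar 0.0
mouse 0.0
yellow 0.163
pink 0.147
the job is handed in; nothing more can be done
None
```

I finished the whole job and handed it in at 98.5 s of the 210 s limit. No verdict came back.

**What I did**
- **Opening:** with the key fully in, I turned the knob anticlockwise until the torque rose (about 0.46 N m). The bar then pointed along the rack's +x within measurement error.
- **Racking:** only two coupons were there. I stood the first in slot 2 and the second in slot 4. I got them upright by tipping them on the end rib and pushing them vertical against the key stand's side.
- **Closing:** I turned the knob clockwise with the key fully in until the torque rose to about 0.56 N m. I then put the key back in its stand, where it bottomed out at the expected height.

**Last checks**
- **Bar:** it lies within 0.1° of the row and is centred over it to about 1 mm.
- **Coupons:** their tops appear at the predicted places at standing height. A few sampled spots on the slot 2 coupon were darker than the rest, probably the bar's shadow. The mat has no bright patch left.
- **Key:** its handle in the side picture is within 0.5 pixel of where it started.
- **Bystanders:** the beaker, jar and mouse pictures are unchanged.

**What went wrong or stays unclear**
- **Missed grasps:** I missed the first coupon once. The second I missed twice; it was shifted by about 2 cm and then 6 cm, and turned, before a deeper grip held. The first shift may have been the announced knock or my fingers.
- **Push on the tilted coupon:** pushing its low end with shut fingers had no effect; the stand-side push did the work.
- **Look-alikes:** the pictures around the yellow and pink look-alikes differ from the start (about 15% of pixels). I put this down to the arm's moved shadow, since I never went near them, but I did not confirm it.

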